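# Put boot soles under the press weight and hang out the timer tag

### The arm

A 7-joint arm with a two-finger parallel gripper is mounted at the origin on the work surface. World frame = base frame: x ahead of the robot, y to its left, z up, the work surface at z = 0. Lengths are in m, angles in degrees, forces in N, time in s.
With the tool pointing down it reaches from about 0.4 to 0.875 m from the base axis. Payload 19.3 kg.
Tool frame: the origin (TCP) lies between the finger pads; the fingertips stand 8 mm ahead of it and the grasp point (between the pads) lies 11 mm behind it; z points along the fingers, y is the line along which they close (so a half turn about z gives the same grasp; the last joint's range is limited). The gripper opens to 85 mm and grips with 20 to 120 N. Pads are 22 mm wide; open, the fingers measure 114 mm over their backs; the gripper's body (76 mm by 85 mm) begins 54 mm behind the grasp point. The pads swing forward as they close: fully open they stand 13 mm farther back than shut.
Start: joints at [69.488, 29.874, -2.08, 91.645, 1.215, 58.505, -6.463], TCP at [0.177, -0.599, 0.239] pointing down, gripper open.
Joint ranges: [-166.77, 166.77], [-17.47, 122.26], [-85.68, 81.53], [9.62, 139.38], [-72.42, 252.41], [9.2, 110.78], [-144.41, 144.41]. Speed limits (degrees/s): [108.29, 108.29, 136.94, 136.94, 172.46, 172.46, 172.46].

### API

Orientations are given as [roll, pitch, yaw] about the fixed x, y, z axes, in that order (R = Rz(yaw) Ry(pitch) Rx(roll)).
In Python, from station import env gives the robot as it stands.
- The arm moves only by the tool step_arm, never from a script. Its argument "moves" is a list that holds one entry, the list of rows, each a list of 4 numbers: the shift along the tool's x, y, z in m, then the turn about the tool's z in rad. A call has 1 to 20 rows; each row shifts and turns the commanded pose from where the row before left it, along the tool's axes as they then stand; what a row does not reach is not made up. A row lasts 1/10 s, in which the tool goes at most 50 mm and 8.59 degrees, less where a joint would pass 70% of its speed; a pose out of reach is approached as far as the arm can. A call with a gripper value outside its range is refused whole. "fingers" is the closure, from 0 (fully open) to 1 (shut), set as the call begins (left out, the last holds). The fingers move at their own pace and stop on an object; "newtons" is the grip in N (left out, the last holds). Time passes only in rows, so rows that do not move let the fingers close. It gives the time, the measured TCP pose, the force, the opening and the grip force at its end, in the units of the state.
- env.get_state(): the state, without advancing time (a new reading comes with each control period).
- env.snapshot(name): name is "scene" or "top" or "wrist"; returns the picture (384x512x3 uint8, red, green, blue); there is no depth.
- env.camera_model(name): a dict with "K" (3x3 intrinsics, pixels), "world_to_cam" (4x4, takes a point from world to camera coordinates); the wrist camera has in their place "tool_from_camera" (4x4, takes a point from camera to tool coordinates, whose origin is the TCP and whose axes are the flange's). Camera axes: x right, y down, z forward; pixel columns grow to the right and rows downward; lengths in m; the calibration is good to about 2 mm. The wrist camera is an equidistant fisheye: a pixel r from the principal point sees the ray r / f radians off the axis. A picture is of the moment at which its call begins: read the wrist's pose just before it. camera_model takes no time and is no camera call.
- env.job_done(): hands the job in; it is judged then, once.
The state is a dict: "time_s": time; "joints": joint angles; "qvel": joint speeds; "joint_efforts": joint torques, N m; "tool_pos": TCP position; "orientation": TCP orientation; "force": force on the tool from outside, world axes, zero at the start; "moment": the same for the moment, N m; "gripper_width": finger opening in m; "grip_force": force on a finger pad.
Only numpy, scipy, OpenCV 4.12 (cv2) and the standard library are available. Lean on these libraries where they do the work, as an engineer would, in place of code of your own. Each camera call takes 0.05 s, during which the arm holds its last target. There are 200 camera calls.

### The job

Stack all the loose boot soles squarely on the sole-shaped pressing form, each with its toe over the form's toe and its edges flush with the form, then set the iron weight squarely on the middle of the pile, lengthwise, to press it. Also take the timer tag out of its grooved stand and hang it by its slot on the nail of the upright board, with the dial facing outward (away from the plank). Leave the boot, tub and brush where they are.

Things in the scene. Friction and masses are not known exactly. Their poses are not given: they have to be found in the camera images.
- form: Pressing form, fixed to the bench: a light wooden block with the same sole outline as the soles (140 mm long, toe end 58 mm wide, waist 46 mm, heel end 50 mm), on a 190 x 120 x 12 mm plywood base. Origin: under the middle of the base, at bench level; the top of the form is 20 mm above it. +x points to the wide toe end, z up.
- form_toe (a point): The tip of the form's toe end, on its top, 70 mm along +x from the form's middle.
- sole1: A black rubber sole for a child's boot, lying flat, 140 mm long and 12 mm thick; round toe end 58 mm wide, straight parallel-sided waist 46 mm wide (from 35 mm behind to 23 mm ahead of the origin; grip it here), round heel end 50 mm wide; 0.12 kg. Between 4 and 6 of sole1 to sole6 are present. Either face may lie upward. Origin: middle of the underside as it first lies; +x points to the wide toe end, z up.
- sole1_toe (a point): The tip of this sole's toe end, 70 mm along +x from its origin.
- sole2: A black rubber sole for a child's boot, lying flat, 140 mm long and 12 mm thick; round toe end 58 mm wide, straight parallel-sided waist 46 mm wide (from 35 mm behind to 23 mm ahead of the origin; grip it here), round heel end 50 mm wide; 0.12 kg. Between 4 and 6 of sole1 to sole6 are present. Either face may lie upward. Origin: middle of the underside as it first lies; +x points to the wide toe end, z up.
- sole2_toe (a point): The tip of this sole's toe end, 70 mm along +x from its origin.
- sole3: A black rubber sole for a child's boot, lying flat, 140 mm long and 12 mm thick; round toe end 58 mm wide, straight parallel-sided waist 46 mm wide (from 35 mm behind to 23 mm ahead of the origin; grip it here), round heel end 50 mm wide; 0.12 kg. Between 4 and 6 of sole1 to sole6 are present. Either face may lie upward. Origin: middle of the underside as it first lies; +x points to the wide toe end, z up.
- sole3_toe (a point): The tip of this sole's toe end, 70 mm along +x from its origin.
- sole4: A black rubber sole for a child's boot, lying flat, 140 mm long and 12 mm thick; round toe end 58 mm wide, straight parallel-sided waist 46 mm wide (from 35 mm behind to 23 mm ahead of the origin; grip it here), round heel end 50 mm wide; 0.12 kg. Between 4 and 6 of sole1 to sole6 are present. Either face may lie upward. Origin: middle of the underside as it first lies; +x points to the wide toe end, z up.
- sole4_toe (a point): The tip of this sole's toe end, 70 mm along +x from its origin.
- sole5: A black rubber sole for a child's boot, lying flat, 140 mm long and 12 mm thick; round toe end 58 mm wide, straight parallel-sided waist 46 mm wide (from 35 mm behind to 23 mm ahead of the origin; grip it here), round heel end 50 mm wide; 0.12 kg. Between 4 and 6 of sole1 to sole6 are present. Either face may lie upward. Origin: middle of the underside as it first lies; +x points to the wide toe end, z up.
- sole5_toe (a point): The tip of this sole's toe end, 70 mm along +x from its origin.
- sole6: A black rubber sole for a child's boot, lying flat, 140 mm long and 12 mm thick; round toe end 58 mm wide, straight parallel-sided waist 46 mm wide (from 35 mm behind to 23 mm ahead of the origin; grip it here), round heel end 50 mm wide; 0.12 kg. Between 4 and 6 of sole1 to sole6 are present. Either face may lie upward. Origin: middle of the underside as it first lies; +x points to the wide toe end, z up.
- sole6_toe (a point): The tip of this sole's toe end, 70 mm along +x from its origin.
- weight: Cast-iron weight, about 0.7 kg: a flat block 100 x 44 x 20 mm with a bridge handle along its length on top: a bar 80 mm long, 14 mm wide and 14 mm high, its middle 43 mm and its top 50 mm above the underside, with open space under it between two posts. Origin: middle of the underside; x along its length, z up.
- stand: Brown wooden block, fixed, 58 x 110 mm and 38 mm high, with a groove along its y axis, 13 mm wide, whose floor is 8 mm above the bench; the tag stands upright in it. Origin: underside centre.
- tag: Timer tag: an upright plywood plate 10 mm thick and 134 mm high, 0.09 kg. The lower part is 90 mm wide and 82 mm high and has a white clock dial on one face only; above it is a neck 50 mm wide with a slot 26 mm wide through it, from 82 to 106 mm above the bottom edge, closed by a solid bar from 106 mm to the top edge at 134 mm (grip it here). Origin: middle of the bottom edge; z up towards the neck, x through its thickness; the dial faces -x, the back is bare wood.
- tag_slot (a point): Centre of the tag's slot, 94 mm above its bottom edge.
- tag_front (a point): A point in the air 60 mm straight in front of the middle of the dial.
- board: Nail board, fixed: an upright plank 150 mm wide, 175 mm high and 18 mm thick on a foot, with one steel nail 8 mm thick standing 60 mm out of its front. Origin: bottom of the front face, middle of its width; the nail sticks out along -x (outward); y along the width, z up.
- nail_tip (a point): Tip of the nail, 60 mm out from the plank (along the board's -x) and 161 mm above the bench; the nail slants up by 10 degrees from its root, which is in the middle of the plank, 150 mm above the bench.
- boot: A finished dark leather child's boot standing on the bench, 150 mm long, 140 mm high. Not part of the work. Origin: under its middle.
- tub: Open cream plastic tub, 130 x 100 x 55 mm. Not part of the work. Origin: underside centre.
- brush: Flat brush with a wooden handle, about 190 mm long, lying down. Not part of the work. Origin: under its middle.
There are look-alikes about, which are no part of the job. Leave any purple or red look-alike of the sole2 alone.

How it is judged:
By the outcome, as a careful person would: the job done as asked, in the order asked, and still so for the second after the job is handed in, with the robot touching nothing.
Of sole1, sole2, sole3, sole4, sole5, sole6 only 4 to 6 are there at a start; the rules pass over those that are not, and their reading is None.
At some moment in a run one of sole1, sole2, sole3, sole4, sole5, sole6 may be knocked a few centimetres aside while the robot is not near it.
It also fails if it takes over 210 s, if anything falls off the work surface, if the arm or the gripper's body presses on something with over 40 N, if the wrist force passes 120 N, or if a joint passes its speed limit or range.

## Working session

There is one attempt and no reset: what is moved stays moved. The work goes in short steps, Python scripts to look and compute and a tool call to move; the robot and the scene stay as the last step left them, time stands still between calls to the robot, and variables do not carry over. Pictures are saved under pics/ and viewed, at most 14 in all, crops included, and the job is handed in when it is done.

Besides the shell and the picture viewer there is one more tool, called after ">>>" as name(argument=value, ...) on one line, values as JSON. step_arm: Moves the arm, as the interface text tells. Its arguments: {"type":"object","properties":{"moves":{"type":"array","items":{"type":"array","items":{"type":"array","items":{"type":"number"}}}},"fingers":{"type":"number"},"newtons":{"type":"number"}},"required":["moves"]}

```bash
ls; mkdir -p pics; cat > h.py <<'E'
import numpy as np, cv2
from station import env
from scipy.spatial.transform import Rotation as R
def snap(n,f=None):
    im=env.snapshot(n)
    if f: cv2.imwrite('pics/'+f,im[:,:,::-1])
    return im
def ray(n,uv):
    m=env.camera_model(n); K=np.array(m['K'])
    if n=='wrist':
        s=env.get_state(); d=np.array([(uv[0]-K[0,2])/K[0,0],(uv[1]-K[1,2])/K[1,1]]); r=np.hypot(*d)
        v=np.array([*(d/r*np.sin(r) if r>0 else d),np.cos(r)])
        T=np.array(m['tool_from_camera']); W=np.eye(4); W[:3,:3]=R.from_euler('xyz',s['orientation'],degrees=True).as_matrix(); W[:3,3]=s['tool_pos']
        T=W@T
    else:
        v=np.linalg.inv(K)@[*uv,1]; T=np.linalg.inv(np.array(m['world_to_cam']))
    return T[:3,3],T[:3,:3]@v
def onz(n,uv,z):
    o,v=ray(n,uv); return o+v*(z-o[2])/v[2]
def proj(n,p):
    m=env.camera_model(n); q=np.array(m['world_to_cam'])@[*p,1]; q=np.array(m['K'])@q[:3]; return q[:2]/q[2]
E
python3 - <<'E'
from h import *
a=snap('scene','s1.png');b=snap('top','t1.png');w=snap('wrist','w1.png')
s=env.get_state();print({k:np.round(v,3) for k,v in s.items()})
for n in('scene','top','wrist'):print(n,{k:np.round(v,3).tolist() for k,v in env.camera_model(n).items()})
cv2.imwrite('pics/t1b.png',cv2.resize(b[:,:,::-1],(800,600),interpolation=cv2.INTER_CUBIC))
cv2.imwrite('pics/s1b.png',cv2.resize(a[:,:,::-1],(800,600),interpolation=cv2.INTER_CUBIC))
E
```

```text
pics
{'time_s': np.float64(0.15), 'joints': array([69.488, 29.9  , -2.079, 91.664,  1.214, 58.506, -6.463]), 'qvel': array([ 0.015, -0.098,  0.023, -0.119,  0.072, -0.036,  0.144]), 'joint_efforts': array([ 2.0000e-03, -9.2739e+01,  1.9810e+00, -3.7006e+01,  1.8000e-02,
        6.0000e-03, -0.0000e+00]), 'tool_pos': array([ 0.177, -0.599,  0.239]), 'orientation': array([-1.79951e+02,  4.00000e-03,  1.64870e+01]), 'force': array([-0.601,  0.064,  0.693]), 'moment': array([ 0.048, -0.003,  0.012]), 'grip_force': np.float64(0.0), 'gripper_width': np.float64(0.085)}
scene {'K': [[392.474, 0.0, 260.543], [0.0, 392.474, 193.112], [0.0, 0.0, 1.0]], 'world_to_cam': [[-0.34, 0.94, 0.016, 0.232], [0.749, 0.281, -0.6, -0.276], [-0.569, -0.192, -0.8, 1.59], [0.0, 0.0, 0.0, 1.0]]}
top {'K': [[354.999, 0.0, 254.853], [0.0, 354.999, 191.79], [0.0, 0.0, 1.0]], 'world_to_cam': [[-0.022, -1.0, -0.009, -0.045], [-0.984, 0.023, -0.179, 0.53], [0.179, 0.005, -0.984, 1.227], [0.0, 0.0, 0.0, 1.0]]}
wrist {'K': [[297.319, 0.0, 253.696], [0.0, 297.319, 190.66], [0.0, 0.0, 1.0]], 'tool_from_camera': [[-0.001, -0.956, -0.293, 0.075], [1.0, -0.001, -0.001, 0.0], [0.0, -0.293, 0.956, -0.134], [0.0, 0.0, 0.0, 1.0]]}
```

View pics/t1b.png

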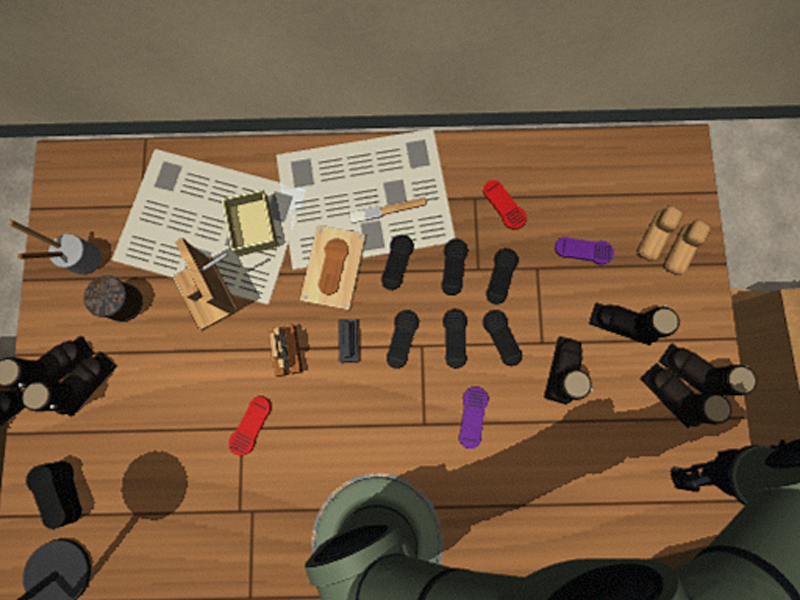

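View pics/s1b.png

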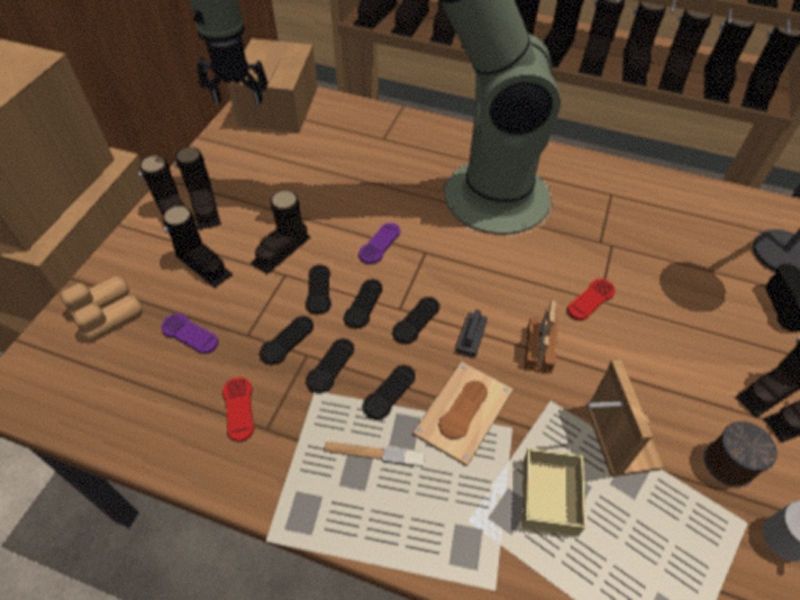

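The top view (800x600) shows six black soles at about (398,262), (455,267), (503,275), (404,338), (456,338) and (502,337). Red look-alikes are at (505,205) and (250,425), purple ones at (585,250) and (474,417), and black boots sit to the far right and left. The form is at (334,265), the weight at (349,340), the stand with the tag at (287,350), and the nail board at (205,285).

Only the six flat black sole shapes fit the description, so I'll measure those.

```bash
cat >> h.py <<'E'
def blobs(n,mask,z,amin):
    """world outlines of mask blobs on plane z: centre, axis yaw towards wide end, length, widths, area"""
    cs,_=cv2.findContours(mask.astype('uint8'),cv2.RETR_EXTERNAL,cv2.CHAIN_APPROX_NONE); out=[]
    for c in cs:
        if cv2.contourArea(c)<amin: continue
        P=np.array([onz(n,p[0],z)[:2] for p in c]).astype(np.float32)
        (cx,cy),(w,h),a=cv2.minAreaRect(P); a=a if w>h else a+90
        M=cv2.moments(P.reshape(-1,1,2)*1000)
        u=np.array([np.cos(np.radians(a)),np.sin(np.radians(a))]); C=np.array([cx,cy]); Q=P-C
        s=Q@u; t=Q@[-u[1],u[0]]
        L=s.max()-s.min(); hw=lambda lo,hi:np.ptp(t[(s>lo*L/2)&(s<hi*L/2)]) if ((s>lo*L/2)&(s<hi*L/2)).any() else 0
        a2=hw(.35,1); b2=hw(-1,-.35)
        if b2>a2: a+=180; a2,b2=b2,a2
        out.append(dict(c=C,yaw=(a+180)%360-180,L=max(w,h),W=min(w,h),toe=a2,heel=b2,area=M['m00']/1e6,P=P))
    return out
def show(bs):
    for b in bs: print(np.round(b['c'],4),'yaw %.1f L %.4f W %.4f toe %.4f heel %.4f'%(b['yaw'],b['L'],b['W'],b['toe'],b['heel']))
E
python3 - <<'E'
from h import *
im=cv2.imread('pics/t1.png'); m=im.max(2)<55
m[:150]=0; m[245:]=0; m[:,:235]=0; m[:,345:]=0
show(blobs('top',m,.012,150))
hsv=cv2.cvtColor(im,cv2.COLOR_BGR2HSV)
for n,p in dict(form=(334,265),weight=(349,340),tag=(287,350),nailtip=(228,252),root=(205,265)).items():
    q=np.array(p)*.64; z={'nailtip':.161,'root':.15}.get(n,.03); print(n,np.round(onz('top',q,z),3),hsv[int(q[1]),int(q[0])])
im2=cv2.imread('pics/t1.png')[135:255,100:345]; cv2.imwrite('pics/tc.png',cv2.resize(im2,None,fx=3.2,fy=3.2,interpolation=cv2.INTER_CUBIC))
E
```

```text
[ 0.4418 -0.2998] yaw 25.9 L 0.1339 W 0.0544 toe 0.0544 heel 0.0459
[ 0.4434 -0.0653] yaw -13.4 L 0.1341 W 0.0540 toe 0.0540 heel 0.0456
[ 0.4417 -0.1871] yaw -2.1 L 0.1354 W 0.0513 toe 0.0513 heel 0.0434
[ 0.5891 -0.3016] yaw -21.2 L 0.1370 W 0.0539 toe 0.0539 heel 0.0452
[ 0.6141 -0.189 ] yaw -12.1 L 0.1377 W 0.0552 toe 0.0552 heel 0.0456
[ 0.6277 -0.0576] yaw -14.7 L 0.1349 W 0.0548 toe 0.0548 heel 0.0479
form [0.619 0.092 0.03 ] [ 13 173 155]
weight [0.441 0.058 0.03 ] [160  17  46]
tag [0.421 0.201 0.03 ] [ 13 100  41]
nailtip [0.62  0.302 0.161] [ 19  34 104]
root [0.596 0.354 0.15 ] [ 14 112  64]
```

View pics/tc.png

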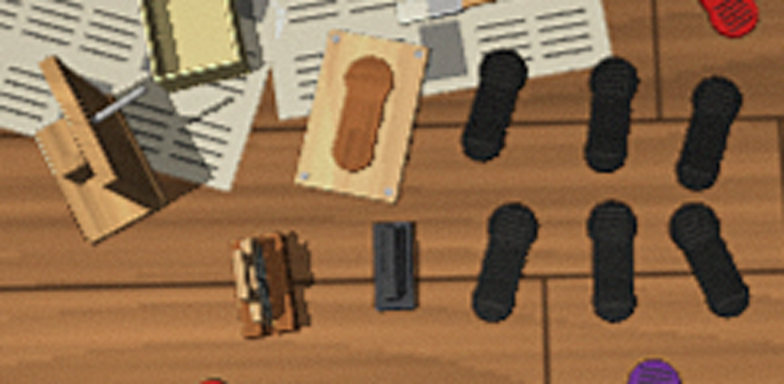

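The close crop confirms the choice. All six black soles lie flat with the wide toe end up in the image (+x), and the form's toe also points up. The weight is at (395,265), the tag in its stand at (262,280), and the nail at (122,100). I'll move over the area between the form and the nearest sole.

>>> step_arm(moves=[[[0.0372,-0.028,0,0],[0.0372,-0.028,0,0],[0.0372,-0.028,0,0],[0.0372,-0.028,0,0],[0.0372,-0.028,0,0],[0.0372,-0.028,0,0],[0.0372,-0.028,0,0],[0.0372,-0.028,0,0],[0.0372,-0.028,0,0],[0.0372,-0.028,0,0],[0.0372,-0.028,0,0],[0.0372,-0.028,0,0],[0.0372,-0.028,0,0],[0.0372,-0.028,0,0],[0.0372,-0.028,0,0],[0.0372,-0.028,0,0],[0,0,0.01,0.135],[0,0,0.01,0.135],[0,0,0.01,0.135],[0,0,0.01,0.135]]], fingers=0, newtons=40)

```text
time_s: 2.15
tool_pos: [0.6208, -0.0008, 0.1987]
orientation: [180.0, 0.0, -14.8]
force: [0.1, 0.8, -0.2]
gripper_width: 0.0854
grip_force: 0.0
```

>>> step_arm(moves=[[[0,0,0,0],[0,0,0,0]]])

```text
time_s: 2.35
tool_pos: [0.6209, -0.0007, 0.1994]
orientation: [180.0, 0.0, -14.2]
force: [0.4, -0.4, 0.5]
gripper_width: 0.0855
grip_force: 0.0
```

```bash
cat >> h.py <<'E'
def mv(x,y,z,yaw):
    s=env.get_state(); p=np.array(s['tool_pos']); a=np.radians(s['orientation'][2])
    d=np.array([x,y,z])-p; t=-(np.radians(yaw)-a); t=(t+np.pi)%(2*np.pi)-np.pi
    ex=np.array([np.cos(a),np.sin(a)]); ey=np.array([np.sin(a),-np.cos(a)])
    n=int(np.ceil(np.hypot(*d[:2])/.047)); 
    print('to',np.round([x,y,z,yaw],4),'shift x %.4f y %.4f z %.4f turn %.4f; rows %d: %s'%(d[:2]@ex,d[:2]@ey,-d[2],t,n,np.round([d[:2]@ex/max(n,1),d[:2]@ey/max(n,1)],4)))
def st():
    s=env.get_state(); print('t %.2f'%s['time_s'],'p',np.round(s['tool_pos'],4),'o',np.round(s['orientation'],2),'F',np.round(s['force'],1),'w %.4f g %.1f'%(s['gripper_width'],s['grip_force']),'q',np.round(s['joints'],0))
def soles(im,amin=1500):
    m=(im.max(2)<60).astype('uint8'); m=cv2.morphologyEx(m,cv2.MORPH_CLOSE,np.ones((5,5)))
    m=cv2.morphologyEx(m,cv2.MORPH_OPEN,np.ones((5,5)))
    return m
def form(im):
    h=cv2.cvtColor(im,cv2.COLOR_RGB2HSV); m=((h[:,:,0]>6)&(h[:,:,0]<16)&(h[:,:,1]>140)&(h[:,:,2]>80)).astype('uint8')
    return cv2.morphologyEx(m,cv2.MORPH_OPEN,np.ones((5,5)))
E
python3 - <<'E'
from h import *
im=snap('wrist','w2.png'); st()
show(b for b in blobs('wrist',soles(im),.012,1500) if .1<b['L']<.2)
print('form');show(b for b in blobs('wrist',form(im),.020,1500) if .1<b['L']<.2)
E
```

```text
t 2.40 p [ 0.6211 -0.0007  0.1997] o [-1.7999e+02 -2.0000e-02 -1.4220e+01] F [ 0.5 -0.5 -0.1] w 0.0854 g 0.0 q [  -1.   32.   -6.   94.    4.   54. -113.]Traceback (most recent call last):
  File "<stdin>", line 3, in <module>
  File "h.py", line 27, in blobs
    P=np.array([onz(n,p[0],z)[:2] for p in c]).astype(np.float32)
                ~~~^^^^^^^^^^
  File "h.py", line 19, in onz
    o,v=ray(n,uv); return o+v*(z-o[2])/v[2]
        ~~~^^^^^^
  File "h.py", line 9, in ray
    m=env.camera_model(n); K=np.array(m['K'])
ValueError: time passes only in moves, steps and waits
```

View pics/w2.png

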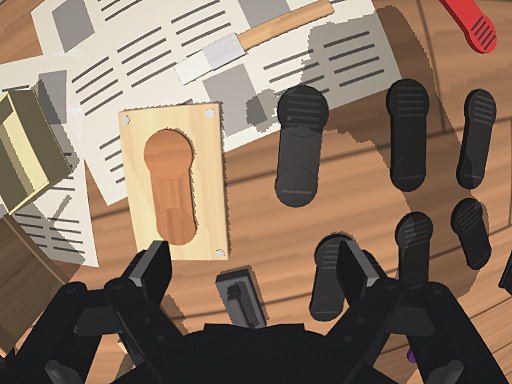

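The wrist view shows the form at (172,187) with its toe up, the first sole at (300,145), two more at (408,135) and (476,138), and the fingers at the lower left and right. I'll cache the calibration so it is read only once.

```bash
python3 - <<'E'
s=open('h.py').read()
s=s.replace("def ray(n,uv):\n    m=env.camera_model(n);","CM={}; ST={}\ndef cm(n):\n    if n not in CM: CM[n]=env.camera_model(n)\n    return CM[n]\ndef ray(n,uv):\n    m=cm(n);").replace("s=env.get_state(); d=np.array([(","s=ST or ST.update(env.get_state()) or ST; d=np.array([(").replace("m=env.camera_model(n); q=","m=cm(n); q=")
s=s.replace("    im=env.snapshot(n)\n","    if n=='wrist': ST.clear(); ST.update(env.get_state())\n    im=env.snapshot(n)\n")
open('h.py','w').write(s)
E
python3 - <<'E'
from h import *
im=cv2.imread('pics/w2.png')[:,:,::-1].copy(); st()
show(b for b in blobs('wrist',soles(im),.012,1000) if .1<b['L']<.2)
print('form');show(b for b in blobs('wrist',form(im),.020,1500) if .1<b['L']<.2)
print([im[v,u] for u,v in((300,150),(290,190),(168,200),(170,145),(172,235),(130,130),(340,100))])
E
```

```text
t 2.40 p [ 0.6211 -0.0007  0.1997] o [-1.7999e+02 -2.0000e-02 -1.4220e+01] F [ 0.5 -0.5 -0.1] w 0.0854 g 0.0 q [  -1.   32.   -6.   94.    4.   54. -113.]
[ 0.449  -0.2973] yaw 25.4 L 0.1443 W 0.0591 toe 0.0591 heel 0.0511
[ 0.5939 -0.3024] yaw -15.8 L 0.1363 W 0.0632 toe 0.0632 heel 0.0557
[ 0.6187 -0.1882] yaw -10.7 L 0.1373 W 0.0590 toe 0.0590 heel 0.0521
form
[array([67, 64, 62], dtype=uint8), array([71, 67, 66], dtype=uint8), array([211, 143,  98], dtype=uint8), array([203, 137,  94], dtype=uint8), array([172, 116,  81], dtype=uint8), array([237, 208, 161], dtype=uint8), array([162, 154, 140], dtype=uint8)]
```

```bash
python3 - <<'E'
s=open('h.py').read()
s=s.replace("m=(im.max(2)<60).astype('uint8')","m=((im.max(2)<92)&(im.max(2)-im.min(2)<22)).astype('uint8')").replace("(h[:,:,1]>140)","(h[:,:,1]>110)").replace("(h[:,:,0]>6)&(h[:,:,0]<16)","(h[:,:,0]>6)&(h[:,:,0]<14)")
open('h.py','w').write(s)
E
python3 - <<'E'
from h import *
im=cv2.imread('pics/w2.png')[:,:,::-1].copy(); st()
B=[b for b in blobs('wrist',soles(im),.012,1000) if .1<b['L']<.2];show(B)
m=form(im); m[:,:125]=0;m[:,225:]=0;m[258:]=0;m[:105]=0
print('form');F=[b for b in blobs('wrist',m,.020,1500) if .1<b['L']<.2];show(F)
cv2.imwrite('pics/d1.png',np.hstack([soles(im)*255,m*255])[:, :])
for b in B:
    if b['c'][1]>-.1: mv(*b['c'],.1,b['yaw'])
E
```

```text
t 2.40 p [ 0.6211 -0.0007  0.1997] o [-1.7999e+02 -2.0000e-02 -1.4220e+01] F [ 0.5 -0.5 -0.1] w 0.0854 g 0.0 q [  -1.   32.   -6.   94.    4.   54. -113.]
[ 0.449  -0.2973] yaw 25.4 L 0.1443 W 0.0591 toe 0.0591 heel 0.0511
[ 0.5939 -0.3025] yaw -15.8 L 0.1363 W 0.0634 toe 0.0634 heel 0.0557
[ 0.6359 -0.059 ] yaw -14.3 L 0.1418 W 0.0564 toe 0.0564 heel 0.0475
[ 0.6187 -0.1882] yaw -10.7 L 0.1373 W 0.0590 toe 0.0590 heel 0.0521
form
[0.6249 0.0975] yaw -15.3 L 0.1367 W 0.0562 toe 0.0562 heel 0.0480
to [  0.6359  -0.059    0.1    -14.2512] shift x 0.0287 y 0.0529 z 0.0997 turn 0.0006; rows 2: [0.0143 0.0264]
```

>>> step_arm(moves=[[[-0.007,-0.032,0.007,0.004],[-0.007,-0.032,0.007,0.004],[-0.007,-0.032,0.006,0.004],[0,0,0,0],[0,0,0,0],[0,0,0,0]]])

```text
time_s: 3.0
tool_pos: [0.6253, 0.0963, 0.1798]
orientation: [180.0, -0.0, -15.1]
force: [0.4, -0.8, 0.7]
gripper_width: 0.0855
grip_force: 0.0
```

```bash
python3 - <<'E'
from h import *
im=snap('wrist','w3.png'); st()
m=form(im); 
n,l,s,c=cv2.connectedComponentsWithStats(m); print([(s[i].tolist()) for i in range(1,n) if s[i][4]>1500])
B=[b for b in blobs('wrist',soles(im),.012,1000) if .1<b['L']<.2];show(B)
F=[b for b in blobs('wrist',m,.020,1500) if .1<b['L']<.25];show(F)
cv2.imwrite('pics/w3m.png',np.hstack([im[:,:,::-1],cv2.merge([m*255]*3)])[::1,::1][:, :])
cv2.imwrite('pics/w3m.png',cv2.resize(cv2.imread('pics/w3m.png'),(800,300)))
E
```

```text
t 3.05 p [0.6253 0.0961 0.1798] o [ 1.800e+02 -4.000e-02 -1.517e+01] F [1.1 0.8 0.2] w 0.0853 g 0.0 q [ -10.   34.   -6.   93.    4.   52. -123.]
[[0, 0, 91, 48, 3076], [446, 0, 66, 190, 5676], [224, 110, 57, 130, 5727], [145, 135, 333, 194, 22448], [483, 235, 29, 142, 2619], [85, 335, 49, 49, 1527]]
[ 0.4489 -0.1861] yaw 1.2 L 0.1441 W 0.0615 toe 0.0615 heel 0.0547
[ 0.6194 -0.1859] yaw -10.9 L 0.1366 W 0.0634 toe 0.0634 heel 0.0556
[ 0.6361 -0.0567] yaw -14.8 L 0.1415 W 0.0593 toe 0.0593 heel 0.0511
[0.6244 0.0986] yaw -15.2 L 0.1379 W 0.0558 toe 0.0558 heel 0.0473
[0.8796 0.2974] yaw 58.5 L 0.1729 W 0.0646 toe 0.0646 heel 0.0433
```

View pics/w3m.png

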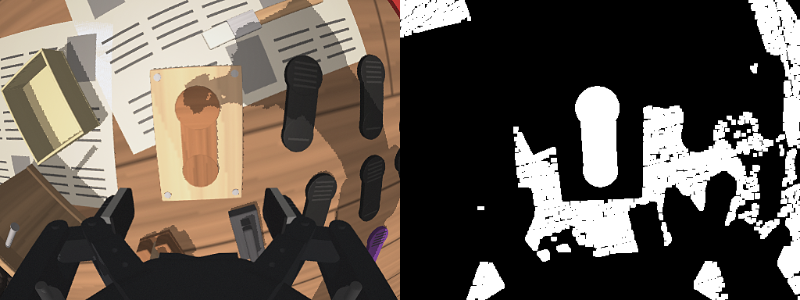

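The form stands out cleanly in the mask, with its centre near pixel (245,175) in the full image and the toe up. That puts it at (0.6244, 0.0986), yaw -15.2°. Next I'll hover over the first sole the same way.

>>> step_arm(moves=[[[0.0127,0.0365,0.002,0],[0.0127,0.0365,0.002,0],[0.0127,0.0365,0.002,0],[0.0127,0.0365,0.002,0],[0,0,0,0],[0,0,0,0],[0,0,0,0]]])

```text
time_s: 3.75
tool_pos: [0.6359, -0.0562, 0.1715]
orientation: [-180.0, -0.0, -15.1]
force: [-0.4, 0.9, 0.0]
gripper_width: 0.0855
grip_force: 0.0
```

```bash
cat > look.py <<'E'
from h import *
import sys
im=snap('wrist'); st()
z=float(sys.argv[1]) if len(sys.argv)>1 else .012
B=[b for b in blobs('wrist',soles(im),z,1000) if .12<b['L']<.16];show(B)
p=np.array(ST['tool_pos'][:2]); b=min(B,key=lambda b:np.hypot(*(b['c']-p)))
mv(*b['c'],z-.006,b['yaw'])
E
python3 look.py
```

```text
t 3.80 p [ 0.636  -0.0558  0.1715] o [-1.7996e+02 -1.0000e-02 -1.5070e+01] F [-0.2 -0.5  0.5] w 0.0852 g 0.0 q [   3.   35.   -6.   93.    4.   52. -109.]
[ 0.6357 -0.0587] yaw -15.1 L 0.1418 W 0.0548 toe 0.0548 heel 0.0473
[ 0.5939 -0.3031] yaw -15.9 L 0.1369 W 0.0634 toe 0.0634 heel 0.0554
[ 0.6189 -0.189 ] yaw -11.4 L 0.1377 W 0.0587 toe 0.0587 heel 0.0507
to [ 6.35700e-01 -5.87000e-02  6.00000e-03 -1.50727e+01] shift x 0.0005 y 0.0029 z 0.1655 turn 0.0001; rows 1: [0.0005 0.0029]
```

>>> step_arm(moves=[[[0.0005,0.003,0.04,0],[0,0,0.04,0],[0,0,0.04,0],[0,0,0.03,0],[0,0,0.005,0],[0,0,0.004,0],[0,0,0.004,0],[0,0,0,0],[0,0,0,0]]], fingers=0.3)

```text
time_s: 4.7
tool_pos: [0.6362, -0.0598, 0.0094]
orientation: [-180.0, -0.1, -15.1]
force: [-0.5, 0.2, -0.2]
gripper_width: 0.0595
grip_force: 0.0
```

>>> step_arm(moves=[[[0,0,0,0],[0,0,0,0],[0,0,0,0],[0,0,0,0],[0,0,0,0],[0,0,0,0]]], fingers=1, newtons=50)

```text
time_s: 5.3
tool_pos: [0.6362, -0.0599, 0.0094]
orientation: [-180.0, -0.1, -15.2]
force: [-2.4, 0.6, 10.2]
gripper_width: 0.0445
grip_force: 49.9
```

>>> step_arm(moves=[[[0,0,-0.03,0],[0,0,-0.04,0],[-0.013,-0.0375,0,0],[-0.013,-0.0375,0,0],[-0.013,-0.0375,0,0],[-0.013,-0.0375,0,0],[0,0,0,0],[0,0,0,0],[0,0,0,0],[0,0,0,0]]])

```text
time_s: 6.3
tool_pos: [0.6247, 0.0971, 0.0784]
orientation: [180.0, -0.0, -15.2]
force: [0.1, -0.4, -0.6]
gripper_width: 0.0446
grip_force: 52.7
```

```bash
python3 - <<'E'
from h import *
st(); mv(.6252,.0984,.030,-15.2)
E
```

```text
t 6.30 p [0.6247 0.0971 0.0784] o [ 1.7998e+02 -1.0000e-02 -1.5240e+01] F [ 0.1 -0.4 -0.6] w 0.0446 g 52.7 q [ -11.   42.   -4.   97.    4.   41. -123.]
to [  0.6252   0.0984   0.03   -15.2   ] shift x 0.0001 y -0.0014 z 0.0484 turn -0.0006; rows 1: [ 0.0001 -0.0014]
```

>>> step_arm(moves=[[[0,-0.0014,0.02,0],[0,0,0.018,0],[0,0,0.006,0],[0,0,0.0044,0],[0,0,0,0],[0,0,0,0]]])

```text
time_s: 6.9
tool_pos: [0.6253, 0.0997, 0.0305]
orientation: [-180.0, -0.0, -15.2]
force: [-0.6, -0.8, -0.8]
gripper_width: 0.0444
grip_force: 52.7
```

>>> step_arm(moves=[[[0,0,0,0],[0,0,0,0],[0,0,0,0],[0,0,0,0],[0,0,-0.02,0],[0,0,-0.05,0],[0,0,-0.05,0],[0,0,-0.04,0],[0,0,0,0],[0,0,0,0],[0,0,0,0]]], fingers=0.3)

```text
time_s: 8.0
tool_pos: [0.6244, 0.0998, 0.189]
orientation: [180.0, 0.1, -15.1]
force: [-0.0, 0.0, -0.8]
gripper_width: 0.0597
grip_force: 0.0
```

```bash
python3 look.py .032; python3 - <<'E'
from h import *
im=snap('wrist','w4.png'); m=soles(im)
for b in blobs('wrist',m,.032,1000): 
    if b['L']<.2: show([b])
cv2.imwrite('pics/w4c.png',cv2.resize(im[90:270,170:330,::-1],(640,720)[:2] and (480,540),interpolation=cv2.INTER_CUBIC))
E
```

```text
t 8.05 p [0.6243 0.0998 0.1887] o [ 1.7995e+02  1.0000e-01 -1.5140e+01] F [ 0.1  0.3 -0.3] w 0.0600 g 0.0 q [ -11.   34.   -5.   93.    3.   54. -122.]
[ 0.4649 -0.1695] yaw 2.0 L 0.1342 W 0.0581 toe 0.0581 heel 0.0503
[0.622  0.0993] yaw -15.2 L 0.1369 W 0.0553 toe 0.0553 heel 0.0470
[ 0.6242 -0.1689] yaw -11.2 L 0.1282 W 0.0585 toe 0.0585 heel 0.0522
to [  0.622    0.0993   0.026  -15.1867] shift x -0.0021 y 0.0010 z 0.1627 turn 0.0009; rows 1: [-0.0021  0.001 ]
[ 0.4649 -0.1694] yaw 2.0 L 0.1341 W 0.0581 toe 0.0581 heel 0.0502
[0.622  0.0993] yaw -15.2 L 0.1368 W 0.0552 toe 0.0552 heel 0.0469
[ 0.6242 -0.1688] yaw -11.2 L 0.1283 W 0.0585 toe 0.0585 heel 0.0511
```

View pics/w4c.png

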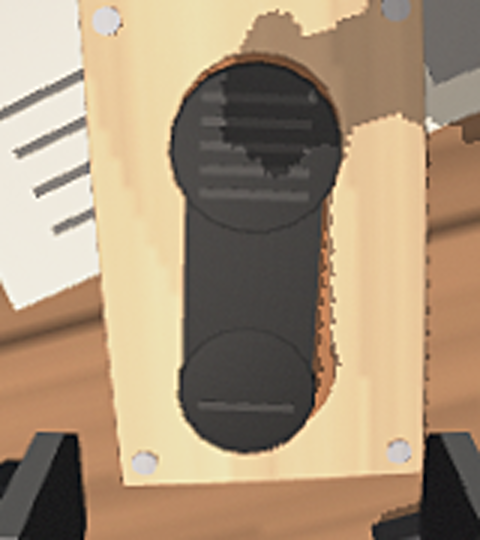

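The sole covers the form, with an orange sliver showing at the toe and along the right edge. I'll check the edge pixels before correcting.

```bash
python3 - <<'E'
from h import *
w4=cv2.imread('pics/w4.png')[:,:,::-1]; w3=cv2.imread('pics/w3.png')[:,:,::-1]
for r in(180,205,220): 
    print('w4',r,[(c,*w4[r,c]) for c in range(270,290)][::1])
    print('  L',[(c,*w4[r,c]) for c in range(222,236)])
print('w3',[(c,*w3[185,c]) for c in range(268,286)],[(c,*w3[185,c]) for c in range(222,236)])
print('toe',[(r,*w4[r,253]) for r in range(100,116)])
E
```

```text
w4 180 [(270, np.uint8(71), np.uint8(68), np.uint8(65)), (271, np.uint8(69), np.uint8(67), np.uint8(65)), (272, np.uint8(69), np.uint8(67), np.uint8(65)), (273, np.uint8(68), np.uint8(66), np.uint8(63)), (274, np.uint8(68), np.uint8(66), np.uint8(65)), (275, np.uint8(60), np.uint8(63), np.uint8(63)), (276, np.uint8(106), np.uint8(78), np.uint8(58)), (277, np.uint8(113), np.uint8(77), np.uint8(54)), (278, np.uint8(193), np.uint8(128), np.uint8(87)), (279, np.uint8(188), np.uint8(137), np.uint8(98)), (280, np.uint8(154), np.uint8(124), np.uint8(97)), (281, np.uint8(248), np.uint8(226), np.uint8(174)), (282, np.uint8(242), np.uint8(220), np.uint8(172)), (283, np.uint8(238), np.uint8(215), np.uint8(167)), (284, np.uint8(238), np.uint8(215), np.uint8(167)), (285, np.uint8(237), np.uint8(213), np.uint8(165)), (286, np.uint8(238), np.uint8(213), np.uint8(166)), (287, np.uint8(238), np.uint8(211), np.uint8(166)), (288, np.uint8(237), np.uint8(207), np.uint8(161)), (289, np.uint8(235), np.uint8(204), np.uint8(158))]
  L [(222, np.uint8(238), np.uint8(226), np.uint8(181)), (223, np.uint8(238),
[... 5893 characters left out ...]
, np.uint8(163), np.uint8(132), np.uint8(104)), (103, np.uint8(165), np.uint8(134), np.uint8(105)), (104, np.uint8(168), np.uint8(137), np.uint8(107)), (105, np.uint8(170), np.uint8(139), np.uint8(109)), (106, np.uint8(175), np.uint8(145), np.uint8(114)), (107, np.uint8(139), np.uint8(110), np.uint8(85)), (108, np.uint8(112), np.uint8(75), np.uint8(53)), (109, np.uint8(126), np.uint8(86), np.uint8(60)), (110, np.uint8(81), np.uint8(58), np.uint8(42)), (111, np.uint8(32), np.uint8(32), np.uint8(33)), (112, np.uint8(45), np.uint8(45), np.uint8(46)), (113, np.uint8(51), np.uint8(50), np.uint8(49)), (114, np.uint8(50), np.uint8(48), np.uint8(48)), (115, np.uint8(48), np.uint8(47), np.uint8(47))]
```

```bash
python3 - <<'E'
s=open('h.py').read()
i=s.index("        (cx,cy),(w,h),a=cv2.minAreaRect(P)"); j=s.index("        a2=hw(.35,1)")
s=s[:i]+'''        M=cv2.moments(P.reshape(-1,1,2)*1000); C=np.array([M['m10'],M['m01']])/M['m00']/1000
        a=np.degrees(.5*np.arctan2(2*M['mu11'],M['mu20']-M['mu02']))
        u=np.array([np.cos(np.radians(a)),np.sin(np.radians(a))]); Q=P-C; s=Q@u; t=Q@[-u[1],u[0]]
        L=s.max()-s.min(); C=C+u*(s.max()+s.min())/2; s=s-(s.max()+s.min())/2; w=L; h=np.ptp(t)
        hw=lambda lo,hi:np.ptp(t[(s>lo*L/2)&(s<hi*L/2)]) if ((s>lo*L/2)&(s<hi*L/2)).any() else 0
'''+s[j:]
open('h.py','w').write(s)
E
python3 - <<'E'
from h import *
st0=env.get_state()
def at(p,yaw): ST.clear(); ST.update(tool_pos=p,orientation=[180,0,yaw])
im=cv2.imread('pics/w3.png')[:,:,::-1].copy(); at([.6253,.0961,.1798],-15.17)
show(b for b in blobs('wrist',form(im),.020,1500) if .12<b['L']<.16)
show(b for b in blobs('wrist',soles(im),.012,1500) if .12<b['L']<.16)
im=cv2.imread('pics/w2.png')[:,:,::-1].copy(); at([.6211,-.0007,.1997],-14.22); m=form(im); m[:,:125]=0;m[:,225:]=0;m[258:]=0;m[:105]=0
show(b for b in blobs('wrist',m,.020,1500) if .12<b['L']<.16)
show(b for b in blobs('wrist',soles(im),.012,1500) if .12<b['L']<.16)
im=cv2.imread('pics/w4.png')[:,:,::-1].copy(); at([.6243,.0998,.1887],-15.14);print('w4')
show(b for b in blobs('wrist',soles(im),.032,1500) if .12<b['L']<.16)
E
```

```text
[0.6237 0.0963] yaw -12.6 L 0.1383 W 0.0560 toe 0.0560 heel 0.0474
[ 0.4485 -0.1844] yaw 1.0 L 0.1441 W 0.0616 toe 0.0616 heel 0.0548
[ 0.6184 -0.1879] yaw -8.0 L 0.1370 W 0.0638 toe 0.0638 heel 0.0550
[ 0.6365 -0.0549] yaw -17.2 L 0.1419 W 0.0596 toe 0.0596 heel 0.0514
[0.6247 0.0956] yaw -12.6 L 0.1367 W 0.0564 toe 0.0564 heel 0.0482
[ 0.448  -0.2956] yaw 24.0 L 0.1445 W 0.0594 toe 0.0594 heel 0.0512
[ 0.5943 -0.3008] yaw -18.5 L 0.1366 W 0.0637 toe 0.0637 heel 0.0561
[ 0.6365 -0.0568] yaw -17.5 L 0.1426 W 0.0568 toe 0.0568 heel 0.0478
[ 0.618  -0.1899] yaw -8.1 L 0.1372 W 0.0595 toe 0.0595 heel 0.0515
w4
[ 0.4654 -0.1669] yaw 0.8 L 0.1337 W 0.0581 toe 0.0581 heel 0.0503
[0.6227 0.1008] yaw -17.2 L 0.1371 W 0.0554 toe 0.0554 heel 0.0470
[ 0.6239 -0.1704] yaw -8.2 L 0.1284 W 0.0590 toe 0.0590 heel 0.0507
```

The minimum-area rectangle tilts with the sole's taper, so I now use moments. They give the form at (0.624, 0.096) with yaw -12.6°, and the placed sole at -17.2°. I'll regrasp the sole and fix it.

>>> step_arm(moves=[[[-0.0018,-0.0006,0.04,0.036],[0,0,0.045,0],[0,0,0.045,0],[0,0,0.018,0],[0,0,0.006,0],[0,0,0.003,0],[0,0,0,0],[0,0,0,0]]])

```text
time_s: 8.9
tool_pos: [0.624, 0.101, 0.0341]
orientation: [-180.0, -0.1, -17.2]
force: [-0.0, -0.2, -0.1]
gripper_width: 0.0594
grip_force: 0.0
```

>>> step_arm(moves=[[[0,0,0,0],[0,0,0,0],[0,0,0,0],[0,0,0,0],[0,0,0,0],[0,0,-0.006,0],[0,0,0,0],[0,0,0,0]]], fingers=1)

```text
time_s: 9.7
tool_pos: [0.6235, 0.101, 0.0393]
orientation: [-180.0, -0.0, -17.2]
force: [-0.0, 0.7, -0.9]
gripper_width: 0.0436
grip_force: 50.9
```

```bash
python3 - <<'E'
from h import *
st(); mv(.624,.0963,.031,-12.6)
E
```

```text
t 9.70 p [0.6235 0.101  0.0393] o [-1.7998e+02 -3.0000e-02 -1.7200e+01] F [-0.   0.7 -0.9] w 0.0436 g 50.9 q [ -12.   45.   -4.   98.    4.   37. -125.]
to [  0.624    0.0963   0.031  -12.6   ] shift x 0.0019 y 0.0043 z 0.0083 turn -0.0803; rows 1: [0.0019 0.0043]
```

>>> step_arm(moves=[[[0.003,0.0043,0,-0.08],[0,0,0,0],[0,0,0.004,0],[0,0,0.001,0],[0,0,0,0],[0,0,0,0]]])

```text
time_s: 10.3
tool_pos: [0.6251, 0.096, 0.0343]
orientation: [180.0, -0.0, -12.7]
force: [-3.6, -1.9, 12.3]
gripper_width: 0.0434
grip_force: 52.7
```

>>> step_arm(moves=[[[0,0,0,0],[0,0,0,0],[0,0,0,0],[0,0,-0.02,0],[0,0,-0.05,0],[0,0,-0.05,0],[0,0,-0.035,0],[0,0,0,0],[0,0,0,0],[0,0,0,0]]], fingers=0.3)

```text
time_s: 11.3
tool_pos: [0.6243, 0.0959, 0.1877]
orientation: [180.0, 0.1, -12.6]
force: [0.0, -0.3, -1.1]
gripper_width: 0.0598
grip_force: 0.0
```

```bash
python3 look.py .032
```

```text
t 11.35 p [0.6243 0.0959 0.1876] o [ 1.7995e+02  1.1000e-01 -1.2620e+01] F [ 0.4  0.4 -0.4] w 0.0599 g 0.0 q [ -10.   34.   -6.   93.    4.   53. -120.]
[ 0.4651 -0.1674] yaw 1.3 L 0.1336 W 0.0580 toe 0.0580 heel 0.0513
[0.6237 0.0964] yaw -12.7 L 0.1361 W 0.0560 toe 0.0560 heel 0.0478
[ 0.6239 -0.1704] yaw -8.1 L 0.1286 W 0.0584 toe 0.0584 heel 0.0522
to [  0.6237   0.0964   0.026  -12.6837] shift x -0.0007 y -0.0003 z 0.1616 turn 0.0011; rows 1: [-0.0007 -0.0003]
```

>>> step_arm(moves=[[[0.0094,0.0468,0,0],[0.0094,0.0468,0,0],[0.0094,0.0468,0,0],[0.0094,0.0468,0,0],[0.0094,0.0468,0,0],[0.0094,0.0468,0,0],[0,0,0.016,-0.08],[0,0,0,0],[0,0,0,0],[0,0,0,0]]])

```text
time_s: 12.35
tool_pos: [0.619, -0.1891, 0.1731]
orientation: [-180.0, 0.0, -8.0]
force: [-0.4, 0.7, 0.3]
gripper_width: 0.0598
grip_force: 0.0
```

```bash
python3 look.py
```

```text
t 12.40 p [ 0.619  -0.1892  0.1733] o [-1.7998e+02 -2.0000e-02 -8.0200e+00] F [0.2 1.  0.3] w 0.0597 g 0.0 q [ 16.  36.  -6.  91.   4.  53. -90.]
[0.6187 0.1122] yaw -14.2 L 0.1485 W 0.0678 toe 0.0678 heel 0.0602
[ 0.5936 -0.3036] yaw -18.2 L 0.1380 W 0.0593 toe 0.0593 heel 0.0511
[ 0.6189 -0.193 ] yaw -8.4 L 0.1359 W 0.0559 toe 0.0559 heel 0.0464
to [ 6.1890e-01 -1.9300e-01  6.0000e-03 -8.3997e+00] shift x 0.0003 y 0.0038 z 0.1673 turn 0.0066; rows 1: [0.0003 0.0038]
```

>>> step_arm(moves=[[[0,0.0038,0.04,0.0066],[0,0,0.045,0],[0,0,0.045,0],[0,0,0.021,0],[0,0,0.007,0],[0,0,0.004,0],[0,0,0,0],[0,0,0,0]]])

```text
time_s: 13.2
tool_pos: [0.619, -0.1943, 0.0124]
orientation: [180.0, -0.1, -8.4]
force: [0.8, -0.1, -0.5]
gripper_width: 0.0601
grip_force: 0.0
```

>>> step_arm(moves=[[[0,0,0,0],[0,0,0,0],[0,0,0,0],[0,0,0,0],[0,0,0,0]]], fingers=1)

```text
time_s: 13.7
tool_pos: [0.6188, -0.1944, 0.0125]
orientation: [180.0, -0.1, -8.4]
force: [-4.1, 1.0, 12.9]
gripper_width: 0.0442
grip_force: 49.6
```

>>> step_arm(moves=[[[0,0,-0.03,0],[0,0,-0.04,0],[0,0,0,0],[0,0,0,0]]])

```text
time_s: 14.1
tool_pos: [0.6186, -0.1944, 0.0821]
orientation: [180.0, -0.1, -8.4]
force: [-0.4, -0.8, -2.7]
gripper_width: 0.0438
grip_force: 52.5
```

```bash
python3 - <<'E'
from h import *
st(); mv(.6239,.0963,.08,-12.6)
E
```

```text
t 14.10 p [ 0.6186 -0.1944  0.0821] o [ 1.7999e+02 -1.2000e-01 -8.4300e+00] F [-0.4 -0.8 -2.7] w 0.0438 g 52.5 q [ 16.  43.  -5.  94.   5.  43. -90.]
to [  0.6239   0.0963   0.08   -12.6   ] shift x -0.0374 y -0.2883 z 0.0021 turn 0.0728; rows 7: [-0.0053 -0.0412]
```

>>> step_arm(moves=[[[-0.0062,-0.048,0,0],[-0.0062,-0.048,0,0],[-0.0062,-0.048,0,0],[-0.0062,-0.048,0,0],[-0.0062,-0.048,0,0],[-0.0062,-0.048,0,0],[0,0,0,0.073],[0,0,0,0],[0,0,0,0],[0,0,0,0]]])

```text
time_s: 15.1
tool_pos: [0.6233, 0.0947, 0.0805]
orientation: [180.0, 0.0, -12.6]
force: [0.6, 0.5, -1.0]
gripper_width: 0.0439
grip_force: 52.5
```

```bash
python3 - <<'E'
from h import *
st(); mv(.6240,.0963,.045,-12.6)
E
```

```text
t 15.10 p [0.6233 0.0947 0.0805] o [ 1.7995e+02  3.0000e-02 -1.2610e+01] F [ 0.6  0.5 -1. ] w 0.0439 g 52.5 q [ -12.   41.   -3.   97.    3.   41. -119.]
to [  0.624    0.0963   0.045  -12.6   ] shift x 0.0003 y -0.0017 z 0.0355 turn -0.0002; rows 1: [ 0.0003 -0.0017]
```

>>> step_arm(moves=[[[0.0004,-0.0015,0.02,0],[0,0,0.01,0],[0,0,0.004,0],[0,0,0.0015,0],[0,0,0,0],[0,0,0,0]]])

```text
time_s: 15.7
tool_pos: [0.6245, 0.0975, 0.046]
orientation: [-180.0, -0.0, -12.6]
force: [-0.1, -0.5, -1.2]
gripper_width: 0.0441
grip_force: 52.5
```

>>> step_arm(moves=[[[0,0,0,0],[0,0,0,0],[0,0,0,0],[0,0,-0.02,0],[0,0,-0.05,0],[0,0,-0.05,0],[0,0,-0.035,0],[0,0,0,0],[0,0,0,0],[0,0,0,0]]], fingers=0.3)

```text
time_s: 16.7
tool_pos: [0.6236, 0.0975, 0.1994]
orientation: [180.0, 0.1, -12.6]
force: [-0.5, -0.1, 0.2]
gripper_width: 0.0596
grip_force: 0.0
```

```bash
python3 look.py .044; python3 - <<'E'
from h import *
mv(.448,-.062,.172,-16)
E
```

```text
t 16.75 p [0.6236 0.0975 0.1992] o [ 1.7995e+02  1.0000e-01 -1.2590e+01] F [ 0.2 -0.5 -0.9] w 0.0595 g 0.0 q [ -12.   33.   -3.   93.    2.   54. -119.]
[ 0.4735 -0.1581] yaw 1.0 L 0.1289 W 0.0561 toe 0.0561 heel 0.0486
[0.6245 0.0974] yaw -12.8 L 0.1367 W 0.0559 toe 0.0559 heel 0.0477
to [  0.6245   0.0974   0.038  -12.7742] shift x 0.0010 y -0.0002 z 0.1612 turn 0.0032; rows 1: [ 0.001  -0.0002]
to [  0.448  -0.062   0.172 -16.   ] shift x -0.1366 y 0.1939 z 0.0272 turn 0.0595; rows 6: [-0.0228  0.0323]
```

>>> step_arm(moves=[[[-0.0228,0.0323,0,0],[-0.0228,0.0323,0,0],[-0.0228,0.0323,0,0],[-0.0228,0.0323,0,0],[-0.0228,0.0323,0,0],[-0.0228,0.0323,0,0],[0,0,0.027,0.06],[0,0,0,0],[0,0,0,0],[0,0,0,0],[0,0,0,0]]])

```text
time_s: 17.85
tool_pos: [0.4489, -0.0613, 0.1738]
orientation: [-180.0, -0.0, -15.9]
force: [0.3, 0.5, 0.2]
gripper_width: 0.0598
grip_force: 0.0
```

```bash
python3 look.py
```

```text
t 17.90 p [ 0.4489 -0.0614  0.1738] o [-1.7999e+02 -3.0000e-02 -1.5960e+01] F [ 0.1 -0.5  0.9] w 0.0599 g 0.0 q [   2.   20.   -2.  120.    1.   40. -107.]
[ 0.4482 -0.065 ] yaw -16.8 L 0.1363 W 0.0551 toe 0.0551 heel 0.0475
[ 0.4461 -0.1876] yaw -0.4 L 0.1383 W 0.0585 toe 0.0585 heel 0.0499
[ 0.4444 -0.2967] yaw 24.1 L 0.1403 W 0.0599 toe 0.0599 heel 0.0526
[0.6337 0.111 ] yaw -10.8 L 0.1546 W 0.0780 toe 0.0780 heel 0.0693
to [ 4.48200e-01 -6.50000e-02  6.00000e-03 -1.68108e+01] shift x 0.0003 y 0.0037 z 0.1678 turn 0.0149; rows 1: [0.0003 0.0037]
```

>>> step_arm(moves=[[[0,0.0032,0.04,0.015],[0,0,0.045,0],[0,0,0.045,0],[0,0,0.021,0],[0,0,0.007,0],[0,0,0.004,0],[0,0,0,0],[0,0,0,0]]])

```text
time_s: 18.7
tool_pos: [0.4483, -0.0648, 0.0125]
orientation: [-180.0, -0.1, -16.9]
force: [-0.4, -0.1, 0.1]
gripper_width: 0.06
grip_force: 0.0
```

>>> step_arm(moves=[[[0,0,0,0],[0,0,0,0],[0,0,0,0],[0,0,0,0],[0,0,0,0]]], fingers=1)

```text
time_s: 19.2
tool_pos: [0.4481, -0.0649, 0.0126]
orientation: [-180.0, -0.1, -16.9]
force: [-1.6, -0.1, 19.2]
gripper_width: 0.0445
grip_force: 48.0
```

>>> step_arm(moves=[[[0,0,-0.03,0],[0,0,-0.05,0],[0,0,0,0],[0,0,0,0]]])

```text
time_s: 19.6
tool_pos: [0.4483, -0.0649, 0.0929]
orientation: [-179.9, -0.2, -16.9]
force: [0.1, -1.4, -0.9]
gripper_width: 0.044
grip_force: 53.2
```

```bash
python3 - <<'E'
from h import *
st(); mv(.6240,.0965,.09,-12.6)
E
```

```text
t 19.60 p [ 0.4483 -0.0649  0.0929] o [-179.95   -0.18  -16.9 ] F [ 0.1 -1.4 -0.9] w 0.0440 g 53.2 q [   2.   29.   -2.  124.    2.   28. -108.]
to [  0.624    0.0965   0.09   -12.6   ] shift x 0.1212 y -0.2055 z 0.0029 turn -0.0751; rows 6: [ 0.0202 -0.0342]
```

>>> step_arm(moves=[[[0.0202,-0.0342,0,0],[0.0202,-0.0342,0,0],[0.0202,-0.0342,0,0],[0.0202,-0.0342,0,0],[0.0202,-0.0342,0,0],[0.0202,-0.0342,0,0],[0,0,0,-0.075],[0,0,0,0],[0,0,0,0],[0,0,0,0],[0,0,0,0],[0,0,0,0],[0,0,0,0]]])

```text
time_s: 20.9
tool_pos: [0.6231, 0.0962, 0.0915]
orientation: [-180.0, -0.0, -12.6]
force: [0.2, -0.5, -1.4]
gripper_width: 0.0437
grip_force: 53.2
```

```bash
python3 - <<'E'
from h import *
st(); mv(.6238,.0963,.057,-12.6)
E
```

```text
t 20.90 p [0.6231 0.0962 0.0915] o [-1.7999e+02 -1.0000e-02 -1.2630e+01] F [ 0.2 -0.5 -1.4] w 0.0437 g 53.2 q [ -13.   41.   -1.   97.    1.   42. -118.]
to [  0.6238   0.0963   0.057  -12.6   ] shift x 0.0007 y -0.0003 z 0.0345 turn -0.0005; rows 1: [ 0.0007 -0.0003]
```

>>> step_arm(moves=[[[0,0,0.02,0],[0,0,0.008,0],[0,0,0.004,0],[0,0,0.003,0],[0,0,0,0],[0,0,0,0]]])

```text
time_s: 21.5
tool_pos: [0.6233, 0.0964, 0.0568]
orientation: [-180.0, -0.0, -12.6]
force: [-1.3, -0.2, 1.8]
gripper_width: 0.0443
grip_force: 53.5
```

>>> step_arm(moves=[[[0,0,0,0],[0,0,0,0],[0,0,0,0],[0,0,-0.02,0],[0,0,-0.05,0],[0,0,-0.05,0],[0,0,-0.035,0],[0,0,0,0],[0,0,0,0],[0,0,0,0]]], fingers=0.3)

```text
time_s: 22.5
tool_pos: [0.6226, 0.0962, 0.2104]
orientation: [180.0, 0.1, -12.6]
force: [-0.3, 0.2, -1.1]
gripper_width: 0.0596
grip_force: 0.0
```

```bash
python3 look.py .056; python3 - <<'E'
from h import *
mv(.446,-.189,.172,-.4)
E
```

```text
t 22.55 p [0.6225 0.0962 0.2102] o [ 1.7995e+02  1.0000e-01 -1.2590e+01] F [ 0.4  0.4 -0.1] w 0.0597 g 0.0 q [ -13.   32.   -1.   92.    1.   56. -117.]
[ 0.4815 -0.1497] yaw 0.9 L 0.1233 W 0.0527 toe 0.0527 heel 0.0469
[ 0.4782 -0.2391] yaw 18.7 L 0.1267 W 0.0486 toe 0.0486 heel 0.0282
[0.6233 0.0967] yaw -12.2 L 0.1375 W 0.0548 toe 0.0548 heel 0.0474
to [  0.6233   0.0967   0.05   -12.1807] shift x 0.0006 y -0.0006 z 0.1602 turn -0.0072; rows 1: [ 0.0006 -0.0006]
to [ 0.446 -0.189  0.172 -0.4  ] shift x -0.1101 y 0.3168 z 0.0382 turn -0.2128; rows 8: [-0.0138  0.0396]
```

>>> step_arm(moves=[[[-0.0138,0.0396,0,0],[-0.0138,0.0396,0,0],[-0.0138,0.0396,0,0],[-0.0138,0.0396,0,0],[-0.0138,0.0396,0,0],[-0.0138,0.0396,0,0],[-0.0138,0.0396,0,0],[-0.0138,0.0396,0,0],[0,0,0.02,-0.107],[0,0,0.018,-0.106],[0,0,0,0],[0,0,0,0],[0,0,0,0],[0,0,0,0]]])

```text
time_s: 23.95
tool_pos: [0.4467, -0.1887, 0.174]
orientation: [180.0, -0.0, -0.5]
force: [0.7, 0.3, 0.1]
gripper_width: 0.0598
grip_force: 0.0
```

```bash
python3 look.py
```

```text
t 24.00 p [ 0.4466 -0.1887  0.1739] o [ 1.7998e+02 -5.0000e-02 -4.3000e-01] F [0.2 0.5 0.4] w 0.0600 g 0.0 q [ 17.  23.  -1. 116.   1.  41. -75.]
[ 0.4449 -0.2988] yaw 23.4 L 0.1390 W 0.0570 toe 0.0570 heel 0.0487
[ 0.4451 -0.1945] yaw 170.8 L 0.1349 W 0.0516 toe 0.0484 heel 0.0347
[ 0.5884 -0.3041] yaw -22.4 L 0.1322 W 0.0586 toe 0.0572 heel 0.0495
[0.627  0.1113] yaw -3.0 L 0.1407 W 0.0810 toe 0.0806 heel 0.0500
to [ 4.451000e-01 -1.945000e-01  6.000000e-03  1.707592e+02] shift x -0.0015 y 0.0058 z 0.1679 turn -2.9879; rows 1: [-0.0015  0.0058]
```

```bash
python3 - <<'E'
from h import *
im=snap('wrist','w5.png'); m=soles(im)
cv2.imwrite('pics/w5m.png',cv2.resize(np.hstack([im[:,:,::-1],cv2.merge([m*255]*3)]),(800,300)))
print([im[r,254].tolist() for r in range(100,250,10)])
E
```

```text
[[221, 166, 121], [74, 75, 76], [124, 120, 116], [110, 105, 102], [95, 93, 90], [80, 77, 75], [90, 87, 83], [90, 87, 85], [87, 84, 82], [86, 84, 82], [87, 85, 82], [82, 79, 78], [75, 73, 70], [75, 71, 71], [238, 188, 137]]
```

View pics/w5m.png

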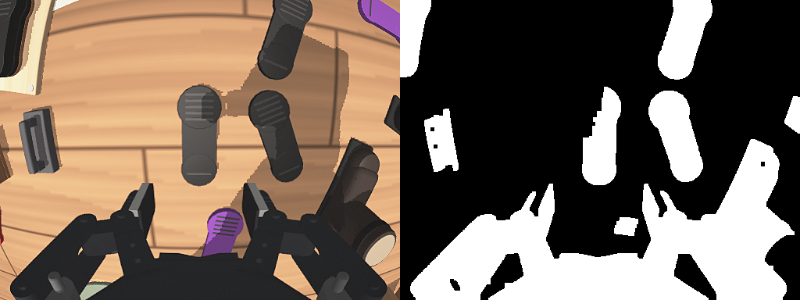

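The target sole, near (255,170) full-size, has a bright sheen at the toe that broke the mask, so I'll raise the threshold.

```bash
sed -i 's/im.max(2)<92/im.max(2)<135/' h.py; python3 look.py
```

```text
t 24.10 p [ 0.4465 -0.1887  0.1738] o [ 1.7999e+02 -3.0000e-02 -4.1000e-01] F [-0.1 -0.2 -0. ] w 0.0594 g 0.0 q [ 17.  23.  -1. 116.   1.  41. -75.]
[ 0.4449 -0.2989] yaw 23.4 L 0.1391 W 0.0570 toe 0.0570 heel 0.0490
[ 0.4465 -0.1894] yaw -0.7 L 0.1353 W 0.0552 toe 0.0552 heel 0.0465
[ 0.5883 -0.304 ] yaw -22.2 L 0.1321 W 0.0591 toe 0.0572 heel 0.0497
[0.6267 0.1113] yaw -2.9 L 0.1404 W 0.0809 toe 0.0806 heel 0.0500
to [ 0.4465 -0.1894  0.006  -0.6802] shift x -0.0000 y 0.0008 z 0.1678 turn 0.0047; rows 1: [-0.      0.0008]
```

>>> step_arm(moves=[[[0,0.0006,0.04,0.005],[0,0,0.045,0],[0,0,0.045,0],[0,0,0.021,0],[0,0,0.007,0],[0,0,0.004,0],[0,0,0,0],[0,0,0,0]]])

```text
time_s: 24.9
tool_pos: [0.447, -0.1896, 0.0125]
orientation: [180.0, -0.1, -0.7]
force: [0.4, -0.4, 0.3]
gripper_width: 0.0594
grip_force: 0.0
```

>>> step_arm(moves=[[[0,0,0,0],[0,0,0,0],[0,0,0,0],[0,0,0,0],[0,0,0,0]]], fingers=1)

```text
time_s: 25.4
tool_pos: [0.4469, -0.1896, 0.0127]
orientation: [180.0, -0.1, -0.7]
force: [-3.7, 1.4, 18.0]
gripper_width: 0.0438
grip_force: 48.2
```

>>> step_arm(moves=[[[0,0,-0.03,0],[0,0,-0.05,0],[0,0,-0.01,0],[0,0,0,0],[0,0,0,0]]])

```text
time_s: 25.9
tool_pos: [0.4461, -0.1893, 0.1011]
orientation: [-180.0, -0.0, -0.7]
force: [0.1, -0.1, -2.3]
gripper_width: 0.044
grip_force: 53.0
```

```bash
python3 - <<'E'
from h import *
st(); mv(.6238,.0963,.105,-12.6)
E
```

```text
t 25.90 p [ 0.4461 -0.1893  0.1011] o [-180.     -0.     -0.68] F [ 0.1 -0.1 -2.3] w 0.0440 g 53.0 q [ 17.  30.  -1. 119.   1.  31. -76.]
to [  0.6238   0.0963   0.105  -12.6   ] shift x 0.1743 y -0.2877 z -0.0039 turn 0.2081; rows 8: [ 0.0218 -0.036 ]
```

>>> step_arm(moves=[[[0.0218,-0.036,0,0],[0.0218,-0.036,0,0],[0.0218,-0.036,0,0],[0.0218,-0.036,0,0],[0.0218,-0.036,0,0],[0.0218,-0.036,0,0],[0.0218,-0.036,0,0],[0.0218,-0.036,0,0],[0,0,0,0.104],[0,0,0,0.104],[0,0,0,0],[0,0,0,0],[0,0,0,0],[0,0,0,0],[0,0,0,0]]])

```text
time_s: 27.4
tool_pos: [0.6241, 0.0963, 0.1014]
orientation: [-180.0, 0.0, -12.6]
force: [0.1, -0.2, -1.0]
gripper_width: 0.0442
grip_force: 53.0
```

```bash
python3 - <<'E'
from h import *
st(); mv(.6240,.0963,.069,-12.6)
E
```

```text
t 27.40 p [0.6241 0.0963 0.1014] o [-180.      0.    -12.57] F [ 0.1 -0.2 -1. ] w 0.0442 g 53.0 q [ -17.   40.    4.   97.   -3.   43. -114.]
to [  0.624    0.0963   0.069  -12.6   ] shift x -0.0001 y 0.0000 z 0.0324 turn 0.0006; rows 1: [-0.0001  0.    ]
```

>>> step_arm(moves=[[[0,0,0.018,0],[0,0,0.008,0],[0,0,0.004,0],[0,0,0.003,0],[0,0,0,0],[0,0,0,0]]])

```text
time_s: 28.0
tool_pos: [0.6243, 0.0965, 0.0689]
orientation: [-180.0, -0.0, -12.6]
force: [-2.2, -0.3, 3.4]
gripper_width: 0.0441
grip_force: 53.4
```

>>> step_arm(moves=[[[0,0,0,0],[0,0,0,0],[0,0,0,0],[0,0,-0.02,0],[0,0,-0.05,0],[0,0,-0.05,0],[0,0,-0.035,0],[0,0,0,0],[0,0,0,0],[0,0,0,0]]], fingers=0.3)

```text
time_s: 29.0
tool_pos: [0.6235, 0.0965, 0.2224]
orientation: [180.0, 0.1, -12.6]
force: [-0.7, -0.1, -0.2]
gripper_width: 0.0594
grip_force: 0.0
```

```bash
python3 look.py .068; python3 - <<'E'
from h import *
mv(.5936,-.3036,.172,-18.2)
E
```

```text
t 29.05 p [0.6235 0.0965 0.2221] o [ 1.7995e+02  1.1000e-01 -1.2590e+01] F [-0.3 -0.2 -0.5] w 0.0599 g 0.0 q [ -17.   32.    5.   92.   -3.   57. -114.]
[ 0.4863 -0.2328] yaw 20.8 L 0.1241 W 0.0544 toe 0.0544 heel 0.0363
[0.6242 0.0967] yaw -12.6 L 0.1374 W 0.0557 toe 0.0557 heel 0.0475
to [  0.6242   0.0967   0.062  -12.6273] shift x 0.0006 y -0.0004 z 0.1601 turn 0.0007; rows 1: [ 0.0006 -0.0004]
to [  0.5936  -0.3036   0.172  -18.2   ] shift x 0.0580 y 0.3970 z 0.0501 turn 0.0980; rows 9: [0.0064 0.0441]
```

>>> step_arm(moves=[[[0.0064,0.0441,0,0],[0.0064,0.0441,0,0],[0.0064,0.0441,0,0],[0.0064,0.0441,0,0],[0.0064,0.0441,0,0],[0.0064,0.0441,0,0],[0.0064,0.0441,0,0],[0.0064,0.0441,0,0],[0.0064,0.0441,0,0],[0,0,0.05,0.098],[0,0,0,0],[0,0,0,0],[0,0,0,0],[0,0,0,0],[0,0,0,0]]])

```text
time_s: 30.55
tool_pos: [0.5944, -0.3031, 0.1748]
orientation: [-180.0, -0.1, -18.1]
force: [0.8, -0.2, -0.1]
gripper_width: 0.0601
grip_force: 0.0
```

```bash
python3 look.py
```

```text
t 30.60 p [ 0.5942 -0.3032  0.1744] o [ 1.800e+02 -8.000e-02 -1.815e+01] F [ 0.4  0.4 -0.2] w 0.0598 g 0.0 q [ 17.  38.   8.  89.  -6.  54. -81.]
[ 0.5937 -0.306 ] yaw -18.6 L 0.1366 W 0.0553 toe 0.0553 heel 0.0467
to [ 5.93700e-01 -3.06000e-01  6.00000e-03 -1.85568e+01] shift x 0.0004 y 0.0028 z 0.1684 turn 0.0071; rows 1: [0.0004 0.0028]
```

>>> step_arm(moves=[[[0,0.0022,0.04,0.007],[0,0,0.045,0],[0,0,0.045,0],[0,0,0.021,0],[0,0,0.007,0],[0,0,0.004,0],[0,0,0,0],[0,0,0,0]]])

```text
time_s: 31.4
tool_pos: [0.5939, -0.3058, 0.0129]
orientation: [180.0, -0.1, -18.6]
force: [-0.4, -0.1, 0.3]
gripper_width: 0.0593
grip_force: 0.0
```

>>> step_arm(moves=[[[0,0,0,0],[0,0,0,0],[0,0,0,0],[0,0,0,0],[0,0,0,0]]], fingers=1)

```text
time_s: 31.9
tool_pos: [0.5937, -0.3057, 0.013]
orientation: [180.0, -0.1, -18.6]
force: [-2.5, 2.7, 12.1]
gripper_width: 0.0442
grip_force: 49.5
```

>>> step_arm(moves=[[[0,0,-0.03,0],[0,0,-0.05,0],[0,0,-0.03,0],[0,0,0,0],[0,0,0,0]]])

```text
time_s: 32.4
tool_pos: [0.5933, -0.3055, 0.1223]
orientation: [-180.0, -0.1, -18.6]
force: [0.2, -0.1, -2.1]
gripper_width: 0.044
grip_force: 52.3
```

```bash
python3 - <<'E'
from h import *
st(); mv(.6240,.0963,.12,-12.6)
E
```

```text
t 32.40 p [ 0.5933 -0.3055  0.1223] o [-1.80e+02 -8.00e-02 -1.86e+01] F [ 0.2 -0.1 -2.1] w 0.0440 g 52.3 q [ 17.  41.   8.  90.  -7.  48. -81.]
to [  0.624    0.0963   0.12   -12.6   ] shift x -0.0991 y -0.3906 z 0.0023 turn -0.1048; rows 9: [-0.011  -0.0434]
```

>>> step_arm(moves=[[[-0.011,-0.0434,0,0],[-0.011,-0.0434,0,0],[-0.011,-0.0434,0,0],[-0.011,-0.0434,0,0],[-0.011,-0.0434,0,0],[-0.011,-0.0434,0,0],[-0.011,-0.0434,0,0],[-0.011,-0.0434,0,0],[-0.011,-0.0434,0,0],[0,0,0,-0.105],[0,0,0,0],[0,0,0,0],[0,0,0,0],[0,0,0,0],[0,0,0,0],[0,0,0,0]]])

```text
time_s: 34.0
tool_pos: [0.6239, 0.096, 0.1214]
orientation: [180.0, -0.0, -12.6]
force: [-0.5, -0.1, -0.5]
gripper_width: 0.0442
grip_force: 52.3
```

```bash
python3 - <<'E'
from h import *
st(); mv(.6240,.0963,.0815,-12.6)
E
```

```text
t 34.00 p [0.6239 0.096  0.1214] o [180.    -0.   -12.65] F [-0.5 -0.1 -0.5] w 0.0442 g 52.3 q [ -19.   39.    7.   96.   -6.   45. -112.]
to [  0.624    0.0963   0.0815 -12.6   ] shift x 0.0000 y -0.0004 z 0.0399 turn -0.0008; rows 1: [ 0.     -0.0004]
```

>>> step_arm(moves=[[[0,0,0.02,0],[0,0,0.012,0],[0,0,0.005,0],[0,0,0.0035,0],[0,0,0,0],[0,0,0,0]]])

```text
time_s: 34.6
tool_pos: [0.6242, 0.0963, 0.0813]
orientation: [-180.0, -0.0, -12.6]
force: [-0.4, -0.3, -0.3]
gripper_width: 0.0442
grip_force: 52.3
```

>>> step_arm(moves=[[[0,0,0,0],[0,0,0,0],[0,0,0,0],[0,0,-0.02,0],[0,0,-0.05,0],[0,0,-0.05,0],[0,0,-0.035,0],[0,0,0,0],[0,0,0,0],[0,0,0,0]]], fingers=0.3)

```text
time_s: 35.6
tool_pos: [0.6234, 0.0963, 0.2349]
orientation: [180.0, 0.1, -12.6]
force: [0.1, 0.1, -0.6]
gripper_width: 0.0596
grip_force: 0.0
```

```bash
python3 look.py .080; python3 - <<'E'
from h import *
mv(.446,-.299,.172,23.4)
E
```

```text
t 35.65 p [0.6233 0.0963 0.2347] o [ 1.7995e+02  1.0000e-01 -1.2590e+01] F [ 0.4 -0.4 -1.1] w 0.0596 g 0.0 q [ -20.   31.    8.   91.   -5.   58. -112.]
[0.6245 0.0964] yaw -12.6 L 0.1365 W 0.0558 toe 0.0558 heel 0.0476
to [  0.6245   0.0964   0.074  -12.6019] shift x 0.0011 y -0.0004 z 0.1607 turn 0.0002; rows 1: [ 0.0011 -0.0004]
to [ 0.446 -0.299  0.172 23.4  ] shift x -0.0869 y 0.4244 z 0.0627 turn -0.6281; rows 10: [-0.0087  0.0424]
```

>>> step_arm(moves=[[[-0.0087,0.0424,0,0],[-0.0087,0.0424,0,0],[-0.0087,0.0424,0,0],[-0.0087,0.0424,0,0],[-0.0087,0.0424,0,0],[-0.0087,0.0424,0,0],[-0.0087,0.0424,0,0],[-0.0087,0.0424,0,0],[-0.0087,0.0424,0,0],[-0.0087,0.0424,0,0],[0,0,0.015,-0.1256],[0,0,0.012,-0.1256],[0,0,0.012,-0.1256],[0,0,0.012,-0.1256],[0,0,0.011,-0.1256],[0,0,0,0],[0,0,0,0],[0,0,0,0],[0,0,0,0]]])

```text
time_s: 37.55
tool_pos: [0.4467, -0.2985, 0.1743]
orientation: [180.0, -0.0, 23.3]
force: [0.0, 0.5, 0.9]
gripper_width: 0.0596
grip_force: 0.0
```

```bash
python3 look.py
```

```text
t 37.60 p [ 0.4467 -0.2985  0.1743] o [ 1.7998e+02 -2.0000e-02  2.3310e+01] F [-0.5 -0.4 -0. ] w 0.0600 g 0.0 q [ 25.  27.   4. 109.  -2.  44. -37.]
[ 0.4448 -0.3003] yaw 23.1 L 0.1359 W 0.0553 toe 0.0553 heel 0.0467
to [ 4.44800e-01 -3.00300e-01  6.00000e-03  2.31036e+01] shift x -0.0025 y 0.0009 z 0.1683 turn 0.0036; rows 1: [-0.0025  0.0009]
```

>>> step_arm(moves=[[[-0.0028,0.0006,0.04,0.004],[0,0,0.045,0],[0,0,0.045,0],[0,0,0.021,0],[0,0,0.007,0],[0,0,0.004,0],[0,0,0,0],[0,0,0,0]]])

```text
time_s: 38.4
tool_pos: [0.4449, -0.3006, 0.0131]
orientation: [179.9, -0.1, 23.1]
force: [0.0, -0.4, 0.5]
gripper_width: 0.0596
grip_force: 0.0
```

>>> step_arm(moves=[[[0,0,0,0],[0,0,0,0],[0,0,0,0],[0,0,0,0],[0,0,0,0]]], fingers=1)

```text
time_s: 38.9
tool_pos: [0.4447, -0.3005, 0.0133]
orientation: [179.9, -0.1, 23.1]
force: [-2.6, 2.3, 16.5]
gripper_width: 0.0443
grip_force: 48.6
```

>>> step_arm(moves=[[[0,0,-0.03,0],[0,0,-0.05,0],[0,0,-0.04,0],[0,0,0,0],[0,0,0,0]]])

```text
time_s: 39.4
tool_pos: [0.4446, -0.3003, 0.1331]
orientation: [179.9, -0.1, 23.2]
force: [-0.2, 0.1, -1.4]
gripper_width: 0.0439
grip_force: 52.5
```

```bash
python3 - <<'E'
from h import *
st(); mv(.6240,.0963,.13,-12.6)
E
```

```text
t 39.40 p [ 0.4446 -0.3003  0.1331] o [ 1.799e+02 -9.000e-02  2.316e+01] F [-0.2  0.1 -1.4] w 0.0439 g 52.5 q [ 25.  30.   4. 111.  -3.  39. -36.]
to [  0.624    0.0963   0.13   -12.6   ] shift x 0.3210 y -0.2941 z 0.0031 turn 0.6241; rows 10: [ 0.0321 -0.0294]
```

>>> step_arm(moves=[[[0.0321,-0.0294,0,0],[0.0321,-0.0294,0,0],[0.0321,-0.0294,0,0],[0.0321,-0.0294,0,0],[0.0321,-0.0294,0,0],[0.0321,-0.0294,0,0],[0.0321,-0.0294,0,0],[0.0321,-0.0294,0,0],[0.0321,-0.0294,0,0],[0.0321,-0.0294,0,0],[0,0,0,0.1248],[0,0,0,0.1248],[0,0,0,0.1248],[0,0,0,0.1248],[0,0,0,0.1249],[0,0,0,0],[0,0,0,0],[0,0,0,0],[0,0,0,0],[0,0,0,0]]])

```text
time_s: 41.4
tool_pos: [0.6237, 0.0962, 0.1318]
orientation: [-180.0, 0.0, -12.6]
force: [-0.3, -0.1, -1.1]
gripper_width: 0.0442
grip_force: 52.5
```

```bash
python3 - <<'E'
from h import *
st(); mv(.6240,.0963,.0938,-12.6)
E
```

```text
t 41.40 p [0.6237 0.0962 0.1318] o [-180.      0.    -12.55] F [-0.3 -0.1 -1.1] w 0.0442 g 52.5 q [ -23.   38.   14.   96.  -12.   47. -107.]
to [  0.624    0.0963   0.0938 -12.6   ] shift x 0.0003 y -0.0002 z 0.0380 turn 0.0008; rows 1: [ 0.0003 -0.0002]
```

>>> step_arm(moves=[[[0,0,0.02,0],[0,0,0.01,0],[0,0,0.005,0],[0,0,0.003,0],[0,0,0,0],[0,0,0,0]]])

```text
time_s: 42.0
tool_pos: [0.6239, 0.0964, 0.0943]
orientation: [-180.0, -0.0, -12.6]
force: [0.0, 0.4, -0.9]
gripper_width: 0.0437
grip_force: 52.5
```

>>> step_arm(moves=[[[0,0,0,0],[0,0,0,0],[0,0,0,0],[0,0,-0.02,0],[0,0,-0.05,0],[0,0,-0.05,0],[0,0,-0.035,0],[0,0,0,0],[0,0,0,0],[0,0,0,0]]], fingers=0.3)

```text
time_s: 43.0
tool_pos: [0.6232, 0.0964, 0.2479]
orientation: [180.0, 0.1, -12.6]
force: [-1.1, -0.7, -1.0]
gripper_width: 0.0599
grip_force: 0.0
```

```bash
python3 look.py .092; python3 - <<'E'
from h import *
mv(.443,.058,.20,-2)
b=snap('top','t2.png')
cv2.imwrite('pics/t2c.png',cv2.resize(b[100:260,80:360,::-1],(784,448),interpolation=cv2.INTER_CUBIC))
E
```

```text
t 43.05 p [0.6232 0.0963 0.2477] o [ 1.7995e+02  1.0000e-01 -1.2600e+01] F [ 0.6 -0.7  0.1] w 0.0593 g 0.0 q [ -25.   31.   16.   91.  -10.   60. -109.]
[0.6241 0.0965] yaw -12.7 L 0.1369 W 0.0550 toe 0.0550 heel 0.0477
to [  0.6241   0.0965   0.086  -12.6684] shift x 0.0008 y -0.0004 z 0.1617 turn 0.0012; rows 1: [ 0.0008 -0.0004]
to [ 0.443  0.058  0.2   -2.   ] shift x -0.1675 y 0.0767 z 0.0477 turn -0.1850; rows 4: [-0.0419  0.0192]
```

View pics/t2c.png

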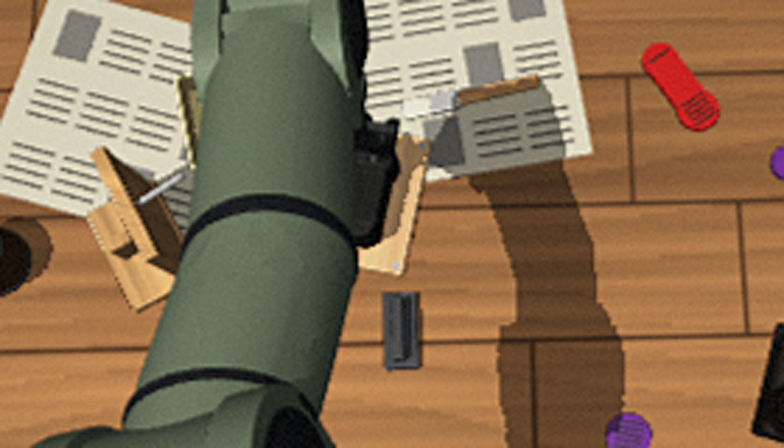

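All six soles are on the form and none are left loose. The weight is at crop pixel (400,330).

>>> step_arm(moves=[[[-0.0419,0.0192,0,0],[-0.0419,0.0192,0,0],[-0.0419,0.0192,0,0],[-0.0419,0.0192,0,0],[0,0,0.024,-0.093],[0,0,0.023,-0.092],[0,0,0,0],[0,0,0,0],[0,0,0,0],[0,0,0,0]]])

```text
time_s: 44.1
tool_pos: [0.4438, 0.058, 0.2025]
orientation: [-180.0, -0.0, -2.1]
force: [-0.4, -0.2, -0.5]
gripper_width: 0.0599
grip_force: 0.0
```

```bash
python3 - <<'E'
from h import *
im=snap('wrist','w6.png'); st()
cv2.imwrite('pics/w6c.png',cv2.resize(im[80:260,170:340,::-1],(680,720)[:1]+(720,) and (566,600),interpolation=cv2.INTER_CUBIC))
m=soles(im,0); show(b for b in blobs('wrist',m,.02,800) if b['L']<.16)
E
```

```text
t 44.15 p [0.4437 0.058  0.2024] o [-1.7999e+02 -4.0000e-02 -2.0600e+00] F [ 0.1 -0.2  0.7] w 0.0597 g 0.0 q [ -27.   17.   14.  120.   -6.   43. -101.]
[0.4153 0.221 ] yaw -175.9 L 0.0860 W 0.0354 toe 0.0354 heel 0.0280
[0.4455 0.0606] yaw 1.1 L 0.1006 W 0.0430 toe 0.0429 heel 0.0428
[0.598  0.1126] yaw -2.0 L 0.0849 W 0.0781 toe 0.0738 heel 0.0652
```

View pics/w6c.png

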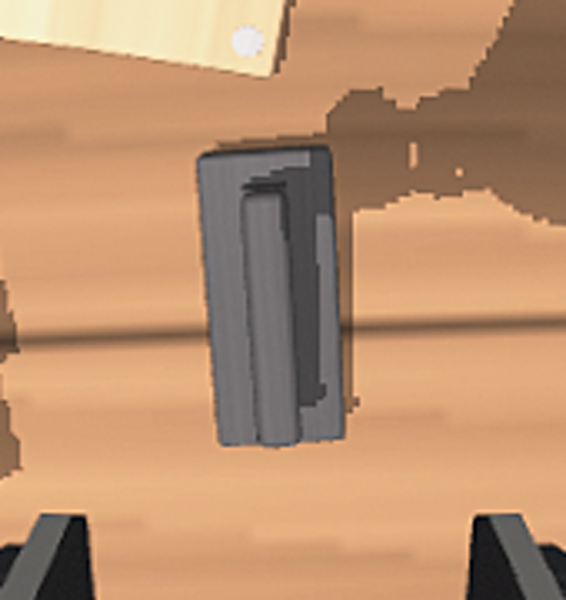

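>>> step_arm(moves=[[[0.0017,-0.0027,0.04,-0.055],[0,0,0.045,0],[0,0,0.045,0],[0,0,0.026,0],[0,0,0.008,0],[0,0,0.004,0],[0,0,0,0],[0,0,0,0],[0,0,0,0]]])

```text
time_s: 45.05
tool_pos: [0.4459, 0.0608, 0.035]
orientation: [-180.0, -0.1, 1.1]
force: [0.7, 0.7, -0.0]
gripper_width: 0.0593
grip_force: 0.0
```

>>> step_arm(moves=[[[0,0,0,0],[0,0,0,0],[0,0,0,0],[0,0,0,0],[0,0,0,0],[0,0,0,0],[0,0,0,0]]], fingers=1, newtons=100)

```text
time_s: 45.75
tool_pos: [0.4452, 0.0605, 0.0343]
orientation: [-180.0, -0.0, 1.1]
force: [-1.2, -1.5, 14.0]
gripper_width: 0.0123
grip_force: 97.8
```

>>> step_arm(moves=[[[0,0,-0.02,0],[0,0,-0.04,0],[0,0,-0.05,0],[0,0,-0.02,0],[0,0,0,0],[0,0,0,0]]])

```text
time_s: 46.35
tool_pos: [0.4446, 0.0607, 0.163]
orientation: [180.0, 0.0, 1.2]
force: [-0.2, -0.1, -7.8]
gripper_width: 0.012
grip_force: 99.9
```

```bash
python3 - <<'E'
from h import *
st(); mv(.624,.0963,.16,-12.6)
E
```

```text
t 46.35 p [0.4446 0.0607 0.163 ] o [1.80e+02 5.00e-02 1.17e+00] F [-0.2 -0.1 -7.8] w 0.0120 g 99.9 q [-26.  21.  14. 122.  -8.  37. -96.]
to [  0.624    0.0963   0.16   -12.6   ] shift x 0.1801 y -0.0319 z 0.0030 turn 0.2404; rows 4: [ 0.045 -0.008]
```

>>> step_arm(moves=[[[0.036,-0.0064,0,0],[0.036,-0.0064,0,0],[0.036,-0.0064,0,0],[0.036,-0.0064,0,0],[0.036,-0.0064,0,0],[0,0,0,0.12],[0,0,0,0.12],[0,0,0,0],[0,0,0,0],[0,0,0,0],[0,0,0,0],[0,0,0,0]]])

```text
time_s: 47.55
tool_pos: [0.6245, 0.0961, 0.1639]
orientation: [-180.0, 0.0, -12.5]
force: [-0.2, 0.0, -7.0]
gripper_width: 0.0119
grip_force: 99.7
```

```bash
python3 - <<'E'
from h import *
st(); mv(.624,.0963,.1275,-12.6)
E
```

```text
t 47.55 p [0.6245 0.0961 0.1639] o [-179.99    0.    -12.55] F [-0.2  0.  -7. ] w 0.0119 g 99.7 q [ -25.   36.   17.   95.  -13.   50. -106.]
to [  0.624    0.0963   0.1275 -12.6   ] shift x -0.0005 y -0.0000 z 0.0364 turn 0.0009; rows 1: [-0.0005 -0.    ]
```

>>> step_arm(moves=[[[-0.0005,0,0.018,0],[0,0,0.01,0],[0,0,0.005,0],[0,0,0.002,0],[0,0,0.0015,0],[0,0,0,0],[0,0,0,0],[0,0,0,0]]])

```text
time_s: 48.35
tool_pos: [0.6242, 0.0963, 0.1277]
orientation: [-180.0, -0.0, -12.6]
force: [0.3, 0.7, -8.3]
gripper_width: 0.0122
grip_force: 99.6
```

>>> step_arm(moves=[[[0,0,0,0],[0,0,0,0],[0,0,0,0],[0,0,0,0],[0,0,-0.02,0],[0,0,-0.05,0],[0,0,-0.05,0],[0,0,-0.035,0],[0,0,0,0],[0,0,0,0],[0,0,0,0]]], fingers=0.4)

```text
time_s: 49.45
tool_pos: [0.6235, 0.0963, 0.2814]
orientation: [180.0, 0.1, -12.6]
force: [-0.3, -0.0, 0.5]
gripper_width: 0.051
grip_force: 0.0
```

```bash
python3 - <<'E'
from h import *
im=snap('wrist','w7.png'); st()
cv2.imwrite('pics/w7c.png',cv2.resize(im[70:330,130:390,::-1],(600,600),interpolation=cv2.INTER_CUBIC))
E
```

```text
t 49.50 p [0.6235 0.0963 0.2812] o [ 1.7995e+02  1.0000e-01 -1.2600e+01] F [-0.3 -1.8 -0.9] w 0.0511 g 0.0 q [ -27.   29.   19.   89.  -10.   64. -108.]
```

View pics/w7c.png

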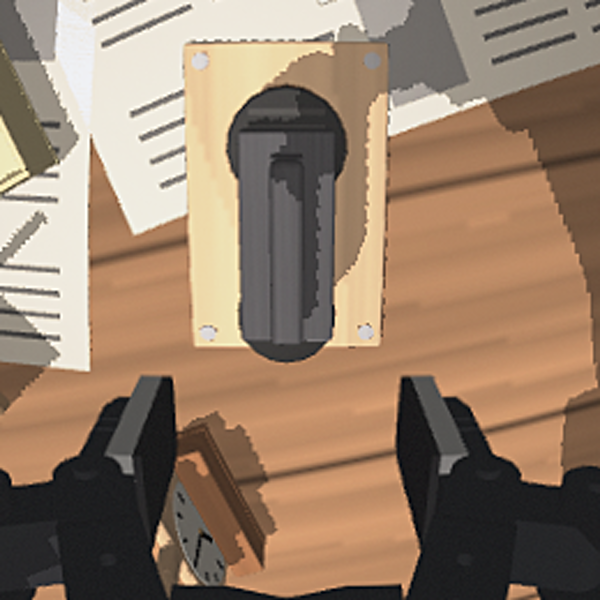

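The weight sits centred and aligned on the pile, spanning crop (240–335, 130–345). The tag's dial is visible at (195,540), facing the form side. I'll move above the tag next.

>>> step_arm(moves=[[[-0.0462,-0.011,0,0],[-0.0462,-0.011,0,0],[-0.0462,-0.011,0,0],[-0.0462,-0.011,0,0],[-0.0462,-0.011,0,0],[0,0,0.007,-0.102],[0,0,0.007,-0.102],[0,0,0.006,-0.102],[0,0,0,0],[0,0,0,0],[0,0,0,0],[0,0,0,0]]], fingers=0.4)

```text
time_s: 50.7
tool_pos: [0.4107, 0.2004, 0.2625]
orientation: [-180.0, -0.0, 4.8]
force: [-0.2, 0.1, 0.2]
gripper_width: 0.0514
grip_force: 0.0
```

```bash
python3 - <<'E'
from h import *
im=snap('wrist','w8.png'); st()
cv2.imwrite('pics/w8c.png',cv2.resize(im[90:290,130:390,::-1],(780,600),interpolation=cv2.INTER_CUBIC))
E
```

```text
t 50.75 p [0.4106 0.2004 0.2625] o [-1.80e+02 -1.00e-02  4.86e+00] F [0.6 0.2 0.3] w 0.0512 g 0.0 q [ -45.   13.   14.  115.   -4.   53. -114.]
```

View pics/w8c.png

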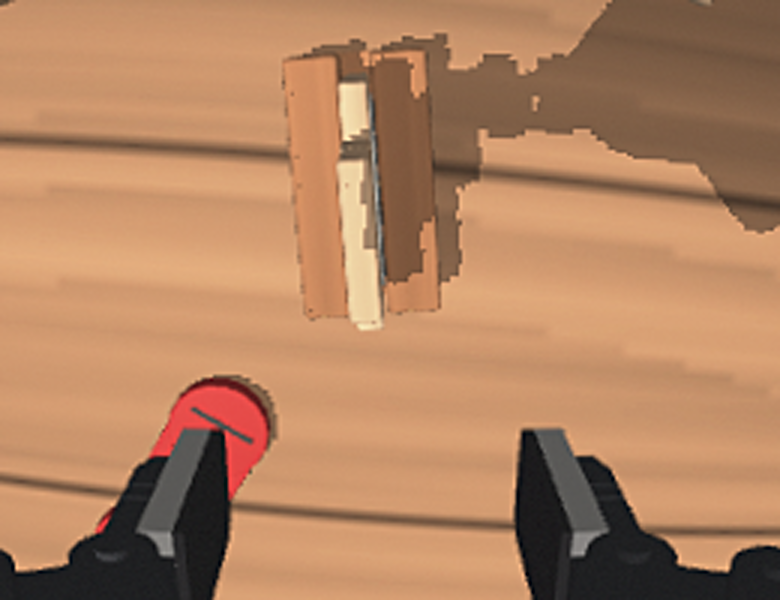

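The tag's top edge (the bar) spans crop (340,158), (372,158), (383,327) and (357,327). The stand block's corners are (284,60), (428,50), (440,309) and (306,318), and the dial is on the right (-y) side. I'll compute the grasp from these, plus the board, nail and tub from the fixed cameras.

```bash
python3 - <<'E'
from h import *
st()
f=lambda p,z:onz('wrist',(130+(p[0]+.0)/3,90+p[1]/3),z)[:2]
T=[f(p,.142) for p in((340,158),(372,158),(383,327),(357,327))]
S=[f(p,.038) for p in((284,60),(428,50),(440,309),(306,318))]
for n,A in(('tag',T),('stand',S)):
    A=np.array(A); d1=A[0]-A[3]; d2=A[1]-A[2]; c=A.mean(0)
    print(n,'c',np.round(c,4),'yawL %.1f yawR %.1f'%tuple(np.degrees(np.arctan2(d[1],d[0])) for d in(d1,d2)),'len',np.round([np.hypot(*d1),np.hypot(*d2),np.hypot(*(A[0]-A[1])),np.hypot(*(A[2]-A[3]))],4))
t=cv2.imread('pics/t1.png')[125:230,90:230]; s=cv2.imread('pics/s1.png')[215:345,300:450]
cv2.imwrite('pics/nb.png',np.hstack([cv2.resize(t,(400,300),interpolation=cv2.INTER_CUBIC),cv2.resize(s,(400,347),interpolation=cv2.INTER_CUBIC)[:300]]))
E
```

```text
t 50.75 p [0.4106 0.2004 0.2625] o [-1.80e+02 -1.00e-02  4.86e+00] F [0.6 0.2 0.3] w 0.0512 g 0.0 q [ -45.   13.   14.  115.   -4.   53. -114.]
tag c [0.4251 0.2042] yawL 10.0 yawR 8.5 len [0.0513 0.0512 0.0092 0.0078]
stand c [0.4244 0.2045] yawL 8.6 yawR 8.2 len [0.1082 0.108  0.0574 0.0568]
```

View pics/nb.png

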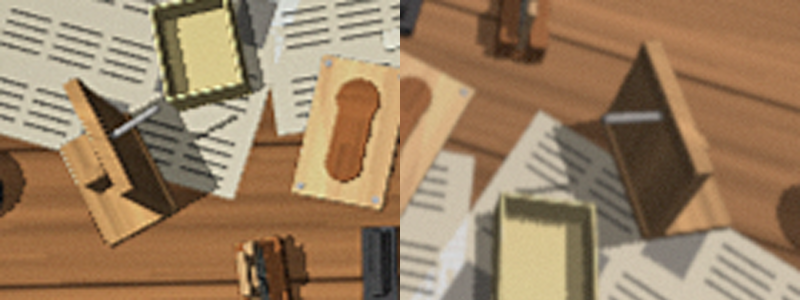

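Top crop (left): nail tip at (158,100), root at (112,137), and the tub just beyond at (205,50). Scene crop (right): tip at (207,121), root at (260,115). I'll cast those rays.

```bash
python3 - <<'E'
from h import *
t=lambda p,z:np.round(onz('top',(90+p[0]/2.857,125+p[1]/2.857),z),4)
s=lambda p,z:np.round(onz('scene',(300+p[0]/2.667,215+p[1]/2.667),z),4)
print('tip',t((158,100),.161),s((207,121),.161)); print('root',t((112,137),.15),s((260,115),.15))
print('plank top far',t((80,78),.175),s((252,42),.175),'near',s((305,168),.175))
print('tub near edge',[t(p,.055) for p in((165,108),(262,90),(240,0),(150,5))])
mv(.63,.26,.30,25)
E
```

```text
tip [0.6248 0.3042 0.161 ] [0.6211 0.3074 0.161 ]
root [0.5845 0.3602 0.15  ] [0.5888 0.3588 0.15  ]
plank top far [0.6494 0.391  0.175 ] [0.5219 0.3338 0.175 ] near [0.6468 0.4025 0.175 ]
tub near edge [array([0.6442, 0.3292, 0.055 ]), array([0.6648, 0.2059, 0.055 ]), array([0.7864, 0.2363, 0.055 ]), array([0.7825, 0.3531, 0.055 ])]
to [ 0.63  0.26  0.3  25.  ] shift x 0.2236 y -0.0408 z -0.0375 turn -0.3515; rows 5: [ 0.0447 -0.0082]
```

>>> step_arm(moves=[[[0.0447,-0.0082,-0.008,0],[0.0447,-0.0082,-0.008,0],[0.0447,-0.0082,-0.008,0],[0.0447,-0.0082,-0.007,0],[0.0447,-0.0082,-0.007,0],[0,0,0,-0.117],[0,0,0,-0.117],[0,0,0,-0.117],[0,0,0,0],[0,0,0,0],[0,0,0,0],[0,0,0,0]]])

```text
time_s: 51.95
tool_pos: [0.6297, 0.2605, 0.3005]
orientation: [180.0, -0.0, 24.9]
force: [-0.6, 0.3, -0.1]
gripper_width: 0.0511
grip_force: 0.0
```

```bash
python3 - <<'E'
from h import *
im=snap('wrist','w9.png'); st()
cv2.imwrite('pics/w9c.png',cv2.resize(im[0:300,0:400,::-1],(800,600),interpolation=cv2.INTER_CUBIC))
E
```

```text
t 52.00 p [0.6297 0.2606 0.3005] o [ 1.800e+02 -1.000e-02  2.497e+01] F [-0.5 -0.4 -0.2] w 0.0514 g 0.0 q [-34.  33.  11.  78.  -6.  69. -88.]
```

View pics/w9c.png

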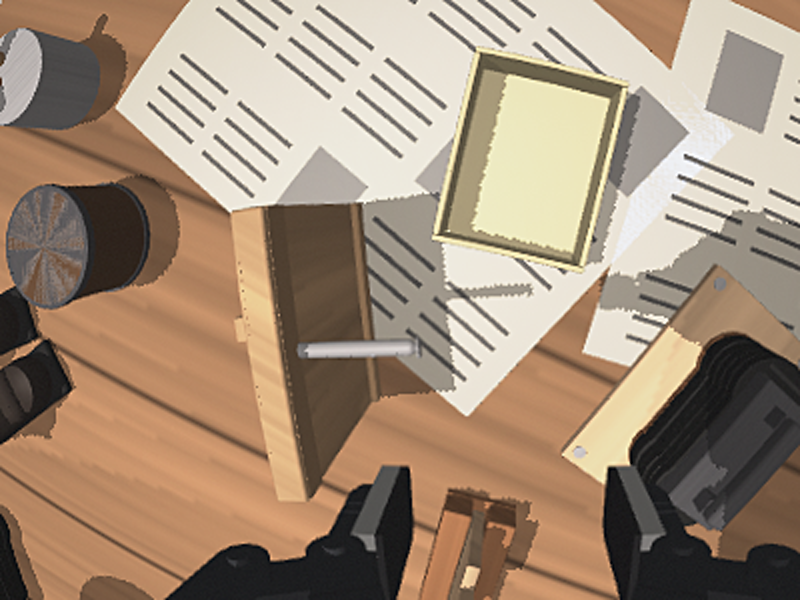

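The wrist view shows the nail tip at (415,348) and root at (303,351). The plank's front top edge runs (267,205)–(307,497), and the tub's rim corners are (435,238), (585,270), (627,83) and (480,47).

```bash
python3 - <<'E'
from h import *
f=lambda p,z:onz('wrist',(p[0]/2,p[1]/2),z)[:2]
tip=f((415,348),.161); root=f((303,351),.15); a=f((267,205),.175); b=f((307,497),.175)
d=a-b; y=np.degrees(np.arctan2(d[1],d[0])); e=tip-root
print('tip',tip.round(4),'root',root.round(4),'len %.4f az %.1f'%(np.hypot(*e),np.degrees(np.arctan2(e[1],e[0]))))
print('plank edge',a.round(4),b.round(4),'len %.4f yaw %.1f'%(np.hypot(*d),y),'mid',((a+b)/2).round(4))
print('tub',[f(p,.055).round(4) for p in((435,238),(585,270),(627,83),(480,47))])
o=np.array([np.sin(np.radians(y)),-np.cos(np.radians(y))]); r=(a+b)/2
u=np.array([np.cos(np.radians(y)),np.sin(np.radians(y))])
print('out dir',o.round(4),'tip rel mid: out %.4f along %.4f; root out %.4f along %.4f'%((tip-r)@o,(tip-r)@u,(root-r)@o,(root-r)@u))
for p in((435,238),(585,270)): q=f(p,.055)-r; print('tub corner out %.4f along %.4f'%(q@o,q@u))
E
```

```text
tip [0.6183 0.304 ] root [0.5893 0.3576] len 0.0610 az -61.6
plank edge [0.6557 0.3931] [0.526 0.326] len 0.1460 yaw 27.3 mid [0.5908 0.3595]
tub [array([0.6594, 0.3253]), array([0.681 , 0.2296]), array([0.8034, 0.2578]), array([0.7841, 0.3513])]
out dir [ 0.4594 -0.8883] tip rel mid: out 0.0619 along -0.0011; root out 0.0010 along -0.0022
tub corner out 0.0619 along 0.0452
tub corner out 0.1568 along 0.0205
```

>>> step_arm(moves=[[[-0.0419,-0.0071,0,0],[-0.0419,-0.0071,0,0],[-0.0419,-0.0071,0,0],[-0.0419,-0.0071,0,0],[-0.0419,-0.0071,0,0],[0,0,0.02,0.143],[0,0,0.02,0.143],[0,0,0.01,0],[0,0,0,0],[0,0,0,0],[0,0,0,0],[0,0,0,0],[0,0,0,0]]])

```text
time_s: 53.3
tool_pos: [0.4251, 0.204, 0.2507]
orientation: [-180.0, -0.0, 8.7]
force: [0.1, -0.5, -0.4]
gripper_width: 0.0509
grip_force: 0.0
```

```bash
python3 - <<'E'
from h import *
st(); mv(.4246,.2043,.129,8.6)
E
```

```text
t 53.30 p [0.4251 0.204  0.2507] o [-1.7998e+02 -3.0000e-02  8.6800e+00] F [ 0.1 -0.5 -0.4] w 0.0509 g 0.0 q [ -43.   15.   12.  114.   -4.   51. -110.]
to [0.4246 0.2043 0.129  8.6   ] shift x -0.0004 y -0.0004 z 0.1217 turn 0.0015; rows 1: [-0.0004 -0.0004]
```

>>> step_arm(moves=[[[-0.0004,-0.0004,0.04,0],[0,0,0.045,0],[0,0,0.025,0],[0,0,0.008,0],[0,0,0.004,0],[0,0,0,0],[0,0,0,0],[0,0,0,0]]])

```text
time_s: 54.1
tool_pos: [0.4249, 0.2046, 0.1294]
orientation: [-180.0, -0.1, 8.7]
force: [0.6, 0.1, 0.3]
gripper_width: 0.0512
grip_force: 0.0
```

>>> step_arm(moves=[[[0,0,0,0],[0,0,0,0],[0,0,0,0],[0,0,0,0],[0,0,0,0],[0,0,0,0],[0,0,0,0]]], fingers=1, newtons=40)

```text
time_s: 54.8
tool_pos: [0.4245, 0.2046, 0.1287]
orientation: [-180.0, -0.0, 8.7]
force: [-2.5, 0.7, 6.9]
gripper_width: 0.0091
grip_force: 39.5
```

>>> step_arm(moves=[[[0,0,-0.02,0],[0,0,-0.03,0],[0,0,-0.04,0],[0,0,0,0],[0,0,0,0],[0,0,0,0],[0,0,0,0]]])

```text
time_s: 55.5
tool_pos: [0.424, 0.204, 0.2175]
orientation: [180.0, 0.1, 8.7]
force: [-0.1, -0.6, -0.8]
gripper_width: 0.0091
grip_force: 39.3
```

```bash
python3 - <<'E'
from h import *
r=np.array([.5895,.358]); o=np.array([np.cos(np.radians(-62.2)),np.sin(np.radians(-62.2))]); p=r+o*.10
st(); print(p); mv(*p,.22,27.8)
E
```

```text
t 55.50 p [0.424  0.204  0.2175] o [1.7996e+02 9.0000e-02 8.6600e+00] F [-0.1 -0.6 -0.8] w 0.0091 g 39.3 q [ -42.   18.   12.  116.   -5.   47. -109.]
[0.63613866 0.2695419 ]
to [ 0.6361  0.2695  0.22   27.8   ] shift x 0.2196 y -0.0328 z -0.0025 turn -0.3341; rows 5: [ 0.0439 -0.0066]
```

>>> step_arm(moves=[[[0.0439,-0.0066,0,0],[0.0439,-0.0066,0,0],[0.0439,-0.0066,0,0],[0.0439,-0.0066,0,0],[0.0439,-0.0066,0,0],[0,0,0,-0.111],[0,0,0,-0.111],[0,0,0,-0.112],[0,0,0,0],[0,0,0,0],[0,0,0,0],[0,0,0,0],[0,0,0,0],[0,0,0,0]]])

```text
time_s: 56.9
tool_pos: [0.6364, 0.27, 0.2184]
orientation: [180.0, 0.0, 27.8]
force: [0.4, -0.1, -0.7]
gripper_width: 0.0095
grip_force: 39.3
```

```bash
python3 - <<'E'
from h import *
im=snap('wrist','w10.png'); s=snap('scene','s2.png'); st(); mv(.6361,.2695,.188,27.8)
cv2.imwrite('pics/w10c.png',np.hstack([cv2.resize(im[40:300,60:320,::-1],(400,400)),cv2.resize(s[170:320,300:450,::-1],(400,400),interpolation=cv2.INTER_CUBIC)]))
E
```

```text
t 57.00 p [0.6365 0.27   0.2185] o [ 1.800e+02 -1.000e-02  2.778e+01] F [ 0.2 -0.2 -1.1] w 0.0093 g 39.3 q [-32.  37.   7.  82.  -5.  61. -86.]
to [ 0.6361  0.2695  0.188  27.8   ] shift x -0.0005 y 0.0003 z 0.0305 turn -0.0004; rows 1: [-0.0005  0.0003]
```

View pics/w10c.png

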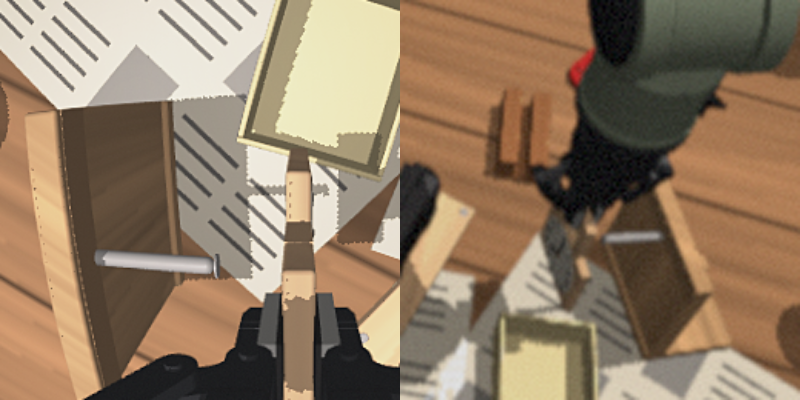

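The tag is held upright, bar top near (300,330), and the nail runs (100,258)–(217,267). I'll re-check the nail position from this view.

```bash
python3 - <<'E'
from h import *
f=lambda p,z:onz('wrist',(60+p[0]*.65,40+p[1]*.65),z)[:2]
p=np.array(env.get_state()['tool_pos'][:2]); u=np.array([np.cos(np.radians(27.8)),np.sin(np.radians(27.8))]); o=np.array([u[1],-u[0]])
for n,q in(('tip',f((216,266),.161)),('root',f((98,258),.15)),('bar top end',f((301,275),.231))): print(n,q.round(4),'along %.4f out %.4f'%((q-p)@u,(q-p)@o))
E
```

```text
tip [0.6193 0.3031] along 0.0002 out -0.0373
root [0.5888 0.3591] along -0.0006 out -0.1011
bar top end [0.6589 0.2808] along 0.0249 out 0.0009
```

>>> step_arm(moves=[[[0,0,0.015,0],[0,0,0.015,0],[0,0,0,0],[0,0,0,0],[0,-0.01,0,0],[0,-0.01,0,0],[0,-0.01,0,0],[0,0,0,0],[0,0,0,0]]])

```text
time_s: 57.9
tool_pos: [0.6224, 0.2969, 0.1886]
orientation: [180.0, -0.0, 27.8]
force: [-0.8, -1.0, -1.1]
gripper_width: 0.0089
grip_force: 39.3
```

>>> step_arm(moves=[[[0,-0.009,0,0],[0,-0.009,0,0],[0,-0.009,0,0],[0,-0.009,0,0],[0,0,0,0],[0,0,0,0],[0,0,0,0],[0,0,0,0]]])

```text
time_s: 58.7
tool_pos: [0.606, 0.3278, 0.1884]
orientation: [180.0, 0.0, 27.8]
force: [-1.1, -0.5, -0.8]
gripper_width: 0.0089
grip_force: 39.3
```

>>> step_arm(moves=[[[0,0,0.004,0],[0,0,0.003,0],[0,0,0.002,0],[0,0,0,0],[0,0,0,0]]])

```text
time_s: 59.2
tool_pos: [0.6057, 0.3283, 0.1794]
orientation: [180.0, 0.0, 27.8]
force: [-0.3, 0.6, -0.7]
gripper_width: 0.009
grip_force: 39.3
```

>>> step_arm(moves=[[[0,0,0.0015,0],[0,0,0.001,0],[0,0,0,0],[0,0,0,0]]])

```text
time_s: 59.6
tool_pos: [0.6057, 0.3283, 0.1769]
orientation: [180.0, 0.0, 27.8]
force: [-0.5, -0.9, 0.1]
gripper_width: 0.0089
grip_force: 39.3
```

>>> step_arm(moves=[[[0,0,0.001,0],[0,0,0,0],[0,0,0,0]]])

```text
time_s: 59.9
tool_pos: [0.6057, 0.3283, 0.176]
orientation: [-180.0, -0.0, 27.8]
force: [0.3, 0.3, -0.1]
gripper_width: 0.0093
grip_force: 39.4
```

```bash
python3 - <<'E'
from h import *
s=snap('scene','s3.png'); im=snap('wrist','w11.png'); st()
cv2.imwrite('pics/s3c.png',np.hstack([cv2.resize(im[40:300,60:320,::-1],(400,400)),cv2.resize(s[190:320,320:450,::-1],(400,400),interpolation=cv2.INTER_CUBIC)]))
E
```

```text
t 60.00 p [0.6057 0.3284 0.176 ] o [-1.800e+02 -1.000e-02  2.779e+01] F [ 0.3 -0.1 -1. ] w 0.0090 g 39.4 q [-37.  40.   7.  85.  -5.  56. -92.]
```

View pics/s3c.png

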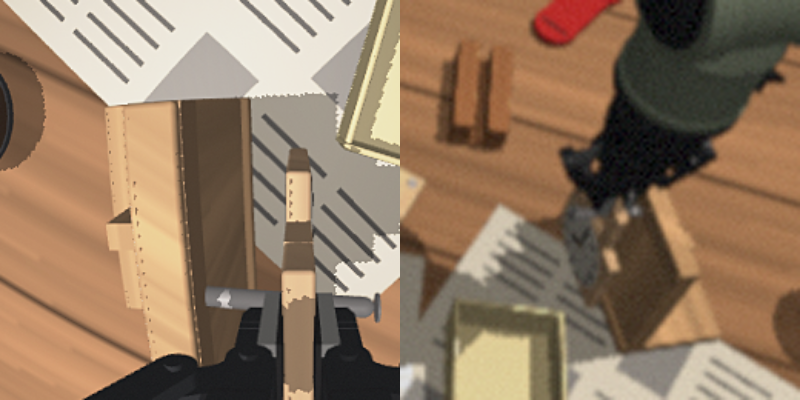

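The nail runs through the slot, with its tip emerging on the dial side at (375,305). I'll lower until it touches.

>>> step_arm(moves=[[[0,0,0.001,0],[0,0,0,0],[0,0,0,0]]])

```text
time_s: 60.3
tool_pos: [0.6059, 0.3284, 0.1754]
orientation: [-180.0, -0.0, 27.8]
force: [-0.9, -1.2, 6.0]
gripper_width: 0.0094
grip_force: 40.3
```

>>> step_arm(moves=[[[0,0,0.001,0],[0,0,0,0],[0,0,0,0]]])

```text
time_s: 60.6
tool_pos: [0.606, 0.3284, 0.1751]
orientation: [-180.0, -0.1, 27.8]
force: [-5.2, -2.3, 13.1]
gripper_width: 0.0089
grip_force: 41.5
```

>>> step_arm(moves=[[[0,0,-0.001,0],[0,0,0,0],[0,0,0,0]]])

```text
time_s: 60.9
tool_pos: [0.6059, 0.3284, 0.1753]
orientation: [-180.0, -0.0, 27.8]
force: [-1.8, -1.6, 6.6]
gripper_width: 0.0089
grip_force: 40.3
```

>>> step_arm(moves=[[[0,0,0,0],[0,0,0,0],[0,0,0,0],[0,0,0,0],[0,0,0,0],[0,0,0,0]]], fingers=0.76)

```text
time_s: 61.5
tool_pos: [0.6057, 0.3284, 0.1749]
orientation: [-180.0, 0.0, 27.8]
force: [0.9, -0.0, 1.1]
gripper_width: 0.0207
grip_force: 0.0
```

>>> step_arm(moves=[[[0,0,-0.005,0],[0,0,-0.01,0],[0,0,-0.02,0],[0,0,-0.04,0],[0,0,-0.04,0],[0,0.04,0,0],[0,0.04,0,0],[-0.045,0,0,0],[-0.045,0,0,0],[-0.045,0,0,0],[-0.045,0,0,0],[0,0,0,0],[0,0,0,0],[0,0,0,0]]])

```text
time_s: 62.9
tool_pos: [0.4846, 0.1741, 0.2906]
orientation: [-180.0, -0.1, 27.8]
force: [0.0, 0.4, -0.3]
gripper_width: 0.0206
grip_force: 0.0
```

```bash
python3 - <<'E'
from h import *
im=snap('wrist','w12.png'); s=snap('scene','s4.png'); t=snap('top','t4.png'); st()
cv2.imwrite('pics/fin.png',np.hstack([cv2.resize(t[120:240,90:270,::-1],(400,267),interpolation=cv2.INTER_CUBIC),cv2.resize(s[180:300,270:450,::-1],(400,267),interpolation=cv2.INTER_CUBIC)]))
E
```

```text
t 63.05 p [0.4843 0.174  0.2898] o [180.    0.   27.8] F [0.2 0.2 0.2] w 0.0206 g 0.0 q [-33.  17.   8. 105.  -3.  59. -86.]
```

View pics/fin.png

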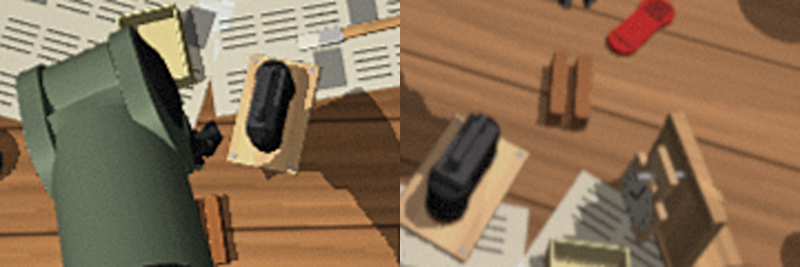

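The tag hangs on the nail with its grey dial outward, at (635,205) in the right half, and the pile and weight are intact. Before handing in I'll check numerically that nothing is still moving.

>>> step_arm(moves=[[[0,0,0,0],[0,0,0,0],[0,0,0,0],[0,0,0,0],[0,0,0,0],[0,0,0,0],[0,0,0,0],[0,0,0,0],[0,0,0,0],[0,0,0,0]]])

```text
time_s: 64.05
tool_pos: [0.4837, 0.1736, 0.2899]
orientation: [-180.0, 0.0, 27.8]
force: [0.0, 0.6, 0.0]
gripper_width: 0.0203
grip_force: 0.0
```

```bash
python3 - <<'E'
from h import *
a=cv2.imread('pics/s4.png').astype(int); b=snap('scene','s5.png')[:,:,::-1].astype(int)
d=abs(a-b)[180:320,270:460]; print('mean diff',d.mean().round(2),'n>60',(d.max(2)>60).sum())
E
```

```text
mean diff 2.4 n>60 0
```

```bash
python3 -c "
from station import env
print(env.job_done())"
```

```text
the job is handed in; nothing more can be done
None
```

The job is handed in at 64 s: all six soles are stacked within about 1 mm of the form, the weight is lengthwise on top, and the tag hangs on the nail dial outward; I viewed 16 pictures against the limit of 14.

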